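# Line up a book riser's shelf with a drift and pin it

### The job

The loaded shelf of the steel book riser sits several millimetres out, so its two holes do not line up with those in the rail beneath: work the tapered drift from the rack gently down through one pair, feeling your way, until its collar rests on the shelf and the parts are drawn into line. With the drift still in, put the straight locking pin fully home in the other pair, then draw the drift out and stand it back in a hole of the rack. Move the shelf with the drift only and not with the hand, keep every push on the riser below 40 N, and leave the book, the mug and the cash box alone.

Things in the scene. Friction and masses are not known exactly. Their poses are not given: they have to be found in the camera images.
- shelf_hole_front (a point): Hole of the shelf nearer the robot: 18 mm, round, through the 4 mm thick grey steel shelf, in its bare left end strip. The point is the hole's centre on the shelf's top face, 114 mm above the table. z up; x along the strip to the other hole, 110 mm on; -y along the shelf to a carton of books that begins 160 mm from the holes and is 175 mm high.
- shelf_hole_back (a point): The like hole of the shelf 110 mm farther from the robot; same axes. Right under the shelf lies the fixed dark rail, 6 mm thick, with two 18 mm holes at the same spacing, not measured and mostly hidden: both lie 7 to 9 mm from the shelf's holes, in a direction that differs each time (the same for both). The space under the rail is free for 99 mm.
- stand: The steel book riser with its shelf and carton of books, reaching to the robot's right; fixed to the table. Origin on the table near the middle of the shelf; axes as the shelf's. The loaded shelf slides flat, without turning, up to 14 mm any way when pushed sideways with 7 to 10 N, and stays where it is left.
- end_a: One of the riser's two like end frames (foot plate, two legs, top rail), fixed; which one stands left, under the shelf's holes, differs. Origin on the table under the frame; its holes cannot be told from here.
- end_b: The other end frame.
- drift_grip (a point): Centre of the drift's round steel handle: 20 mm thick, from 28 mm below this point to 26 mm above, a little rounded at the top. A 29 mm collar's underside is 32 mm below the point. Under it the shank: 15 mm of 16 mm straight, then 45 mm of even taper to an 8 mm flat tip, 92 mm below the point. z up the axis. About 160 g; hangs by its collar in a rack hole.
- pin_grip (a point): Centre of the locking pin's round steel grip: 18 mm thick, from 22 mm below this point to 14 mm above. A 26 mm collar's underside is 26 mm below the point; under it a straight 14 mm shank 45 mm long, its last 8 mm narrowed to 8 mm. z up the axis. About 90 g; hangs by its collar in the other rack hole. Which hole holds which changes.
- rack_hole_left (a point): One of two 19 mm holes of the fixed plywood rack: its centre on the top face, 85 mm above the table. The top board is 12 mm thick with 64 mm free under it. x across the rack (80 mm), y along it (184 mm).
- rack_hole_right (a point): The other hole of the rack, 90 mm from the first along -y.
- drift: The drift as a whole; origin at its tip.
- pin: The locking pin as a whole; origin at its tip.
- paperback: Bystander: a paperback lying flat, 110 x 178 x 28 mm; origin at the centre of its underside.
- mug: Bystander: a white mug, 80 mm wide, 95 mm high; origin at the centre of its underside.
- cashbox: Bystander: a dark steel cash box, 120 x 160 x 70 mm; origin at the centre of its underside.
Things that resemble listed ones, but are neither listed nor needed, are in the scene too. There is more than one size of the part that bears rack_hole_left; the job needs the smaller. What is shaped like the drift but red is not meant.

How it is judged:
On the way, in this order (a step that is already met when the one before it is completed fails the run):
1. the drift is down through one pair of holes, its collar on the shelf (((z of drift_grip in the frame of shelf_hole_front between 0.028 and 0.035 m and horizontal distance between drift_grip and shelf_hole_front below 0.004 m and angle between drift_grip's own z axis and vertical below 0.09 rad) or (z of drift_grip in the frame of shelf_hole_back between 0.028 and 0.035 m and horizontal distance between drift_grip and shelf_hole_back below 0.004 m and angle between drift_grip's own z axis and vertical below 0.09 rad))), for 0.2 s.
2. with the drift still home, the locking pin is fully home in the other pair ((((z of drift_grip in the frame of shelf_hole_front between 0.028 and 0.035 m and horizontal distance between drift_grip and shelf_hole_front below 0.004 m and angle between drift_grip's own z axis and vertical below 0.09 rad) and (z of pin_grip in the frame of shelf_hole_back between 0.022 and 0.029 m and horizontal distance between pin_grip and shelf_hole_back below 0.004 m and angle between pin_grip's own z axis and vertical below 0.09 rad)) or ((z of drift_grip in the frame of shelf_hole_back between 0.028 and 0.035 m and horizontal distance between drift_grip and shelf_hole_back below 0.004 m and angle between drift_grip's own z axis and vertical below 0.09 rad) and (z of pin_grip in the frame of shelf_hole_front between 0.022 and 0.029 m and horizontal distance between pin_grip and shelf_hole_front below 0.004 m and angle between pin_grip's own z axis and vertical below 0.09 rad)))), for 0.2 s.
At the end, for the whole second after the job is handed in: The locking pin is upright (within 0.09 rad) in one of the shelf's holes, its axis within 4 mm of the hole's and its collar within about 3 mm of the shelf's top, so through shelf and rail; the drift hangs upright in a hole of the rack, within 4 mm of its centre and 3 mm of its top; both at rest (((z of pin_grip in the frame of shelf_hole_front between 0.022 and 0.029 m and horizontal distance between pin_grip and shelf_hole_front below 0.004 m and angle between pin_grip's own z axis and vertical below 0.09 rad) or (z of pin_grip in the frame of shelf_hole_back between 0.022 and 0.029 m and horizontal distance between pin_grip and shelf_hole_back below 0.004 m and angle between pin_grip's own z axis and vertical below 0.09 rad)) and ((z of drift_grip in the frame of rack_hole_left between 0.028 and 0.035 m and horizontal distance between drift_grip and rack_hole_left below 0.004 m and angle between drift_grip's own z axis and vertical below 0.09 rad) or (z of drift_grip in the frame of rack_hole_right between 0.028 and 0.035 m and horizontal distance between drift_grip and rack_hole_right below 0.004 m and angle between drift_grip's own z axis and vertical below 0.09 rad)) and linear speed of each of drift, pin below 0.02 m/s); the robot touches nothing.
It fails at once if the drift or the pin is forced: more than 40 N between it and the riser's shelf or rail (contact force between any of drift, pin and stand above 40 N or contact force between any of drift, pin and end_a above 40 N or contact force between any of drift, pin and end_b above 40 N).
It fails at once if the hand or arm pushes the riser or its shelf (more than 3 N) (contact force between any of the fingers, the arm and stand above 3 N or contact force between any of the fingers, the arm and end_a above 3 N or contact force between any of the fingers, the arm and end_b above 3 N).
It fails at once if the book, mug or cash box is moved by more than 20 mm (distance of any of paperback, mug, cashbox from where it was at the start of the episode above 0.02 m).
It also fails if it takes over 72 s, if anything falls off the work surface, if the arm or the gripper's body presses on something with over 40 N, if the wrist force passes 120 N, or if a joint passes its speed limit or range.

### The arm

A 7-joint arm with a two-finger parallel gripper is mounted at the origin on the work surface. World frame = base frame: x ahead of the robot, y to its left, z up, the work surface at z = 0. Lengths are in m, angles in rad, forces in N, time in s.
With the tool pointing down it reaches from about 0.425 to 1.025 m from the base axis. Payload 9.4 kg.
Tool frame: the origin (TCP) lies midway between the tips of the shut fingers; the grasp point (between the pads) lies 19 mm behind it; z points along the fingers, y is the direction in which the jaws open and shut (so a half turn about z gives the same grasp; the last joint's range is limited). The gripper opens to 93 mm and grips with 3 to 60 N. Pads are 15 mm wide; open, the fingers measure 128 mm over their backs; the gripper's body (75 mm by 188 mm) begins 65 mm behind the grasp point.
Start: joints at [1.261, 0.599, -0.003, 1.599, 0.002, 0.943, -0.08], TCP at [0.167, -0.705, 0.219] pointing down, gripper open.
Joint ranges: [-2.57, 2.57], [-0.35, 1.97], [-1.29, 1.29], [0.11, 2.56], [-1.05, 4.19], [0.11, 1.86], [-2.63, 2.63]. Speed limits (rad/s): [2.22, 2.22, 3.01, 3.01, 3.14, 3.14, 3.14].

### API

Orientations are given as a unit quaternion [w, x, y, z].
In Python, from station import robot gives the robot as it stands.
- The arm moves only by the tool play_rows, never from a script. Its argument "motion" is one flat list of numbers, 7 for each row, row after row: the turn, a rotation vector about the tool's x, y, z in rad, then the shift along the tool's x, y, z in cm, then the finger opening in cm, from 0 to 9.3. In form: [wx, wy, wz, x, y, z, grip, wx, wy, wz, x, y, z, grip, ...]. A call has 1 to 12 rows; each row is the pose to reach, as a shift and turn from the pose measured when the call began, along the tool's axes at that moment; what a row does not reach only later rows make up. A row lasts 1/12 s, in which the tool goes at most 41.7 mm and 7.16 degrees, less where a joint would pass 70% of its speed; a pose out of reach is approached as far as the arm can. A call with a gripper value outside its range is refused whole. The fingers move at their own pace and stop on an object; the grip force is fixed at half the most. Time passes only in rows, so rows that repeat a pose let the fingers close. It gives the time, the measured TCP pose, the force and the opening at its end, in the units of the state.
- robot.get_obs(): the state, without advancing time (a new reading comes with each control period).
- robot.grab_frame(name): name is "side" or "top"; returns a dict with "image" (420x560x3 uint8, red, green, blue), "camera_matrix" (3x3 intrinsics, pixels), "camera_from_world" (4x4, takes a point from world to camera coordinates). Camera axes: x right, y up, looking along -z (the intrinsics and any distortion apply to the point x, -y, -z); pixel columns grow to the right and rows downward; lengths in m; the calibration is good to about 2 mm. A picture is of the moment at which its call begins. There is no depth.
- robot.hand_in(): hands the job in, once; it reports no verdict.
The state is a dict: "clock": time; "joint_positions": joint angles; "dq": joint speeds; "tau": joint torques, N m; "ee_pos": TCP position; "ee_rot": TCP orientation; "contact_force": force on the tool from outside, world axes, zero at the start; "moment": the same for the moment, N m; "width": opening from 0.0 (shut) to 1.0 (fully open).
Only numpy, scipy, OpenCV 4.12 (cv2) and the standard library are available. Lean on these libraries where they do the work, as an engineer would, in place of code of your own. Each camera call takes 0.05 s, during which the arm holds its last target.

## Working session

There is one attempt and no reset: what is moved stays moved. The work goes in short steps, Python scripts to look and compute and a tool call to move; the robot and the scene stay as the last step left them, time stands still between calls to the robot, and variables do not carry over. Pictures are saved under pics/ and viewed, and the job is handed in when it is done.

Besides the shell and the picture viewer there is one more tool, called after "Emit:" by a JSON object that holds its "op" and its "data", one argument or row to a line. play_rows: Moves the arm, as the interface text tells. Its arguments: {"type":"object","properties":{"motion":{"type":"array"}},"required":["motion"]}

```bash
ls; mkdir -p pics
cat > h.py <<'E'
import numpy as np, cv2, json
from station import robot
def grab(n,name):
    f=robot.grab_frame(n)
    im=f["image"]
    cv2.imwrite(f"pics/{name}.png",im[:,:,::-1])
    np.savez(f"pics/{name}.npz",im=im,K=f["camera_matrix"],T=f["camera_from_world"])
    return f
def load(name):
    d=np.load(f"pics/{name}.npz"); return d["im"],d["K"],d["T"]
def ray(name,u,v):
    im,K,T=load(name)
    x=np.linalg.inv(K)@np.array([u,v,1.0])
    d=np.array([x[0],-x[1],-x[2]])
    R=T[:3,:3];t=T[:3,3]
    return -R.T@t, R.T@d
def plane(name,u,v,z):
    o,d=ray(name,u,v); return o+d*(z-o[2])/d[2]
def proj(name,p):
    im,K,T=load(name)
    c=T[:3,:3]@np.array(p)+T[:3,3]
    q=K@np.array([c[0],-c[1],-c[2]]); return q[:2]/q[2]
def crop(name,u0,v0,u1,v1,s,out):
    im,_,_=load(name)
    c=cv2.resize(im[v0:v1,u0:u1],None,fx=s,fy=s,interpolation=cv2.INTER_CUBIC)
    cv2.imwrite(f"pics/{out}.png",c[:,:,::-1])
E
python3 - <<'E'
from h import *
for n in("side","top"):
    f=grab(n,n+"0"); print(f.keys(),f["camera_matrix"],f["camera_from_world"])
o=robot.get_obs();print(o)
E
```

```text
pics
dict_keys(['image', 'camera_matrix', 'camera_from_world']) [[396.76947051   0.         278.3802824 ]
 [  0.         396.76947051 212.38476478]
 [  0.           0.           1.        ]] [[-0.89239311 -0.45090286  0.01792052  0.46606905]
 [ 0.32734253 -0.61949496  0.71349342 -0.26247306]
 [-0.31061455  0.64258276  0.70043272 -0.99553421]
 [ 0.          0.          0.          1.        ]]
dict_keys(['image', 'camera_matrix', 'camera_from_world']) [[390.39070508   0.         278.97131244]
 [  0.         390.39070508 207.05032967]
 [  0.           0.           1.        ]] [[ 2.87141982e-02 -9.99586382e-01  1.60023010e-03 -5.32448948e-02]
 [ 9.97127625e-01  2.87557400e-02  7.00685887e-02 -5.54170424e-01]
 [-7.00856228e-02 -4.16329704e-04  9.97540892e-01 -1.08652738e+00]
 [ 0.00000000e+00  0.00000000e+00  0.00000000e+00  1.00000000e+00]]
{'clock': 0.1, 'joint_positions': array([ 1.26129564,  0.60002759, -0.00254386,  1.60001496,  0.00179702,
        0.94290882, -0.07980053]), 'dq': array([ 0.00042928, -0.00168711, -0.00138755, -0.00055545,  0.00136788,
       -0.00010402, -0.00073239]), 'tau': array([ 5.67827185e-03, -7.66558456e+01,  1.50317173e+00, -2.52937138e+01,
       -5.21458208e-02,  1.36604294e-02,  9.83177119e-05]), 'ee_pos': array([ 0.16715186, -0.70503674,  0.21787145]), 'ee_rot': array([-6.63613415e-04,  9.93229612e-01,  1.16165731e-01, -1.40287812e-04]), 'contact_force': array([-0.4344312 ,  0.33346031,  0.53356104]), 'moment': array([-0.00569775, -0.02586808, -0.04409803]), 'width': 1.0038603118982792}
```

View pics/side0.png

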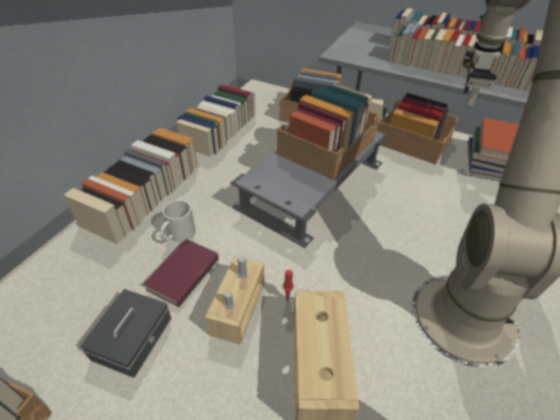

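View pics/top0.png

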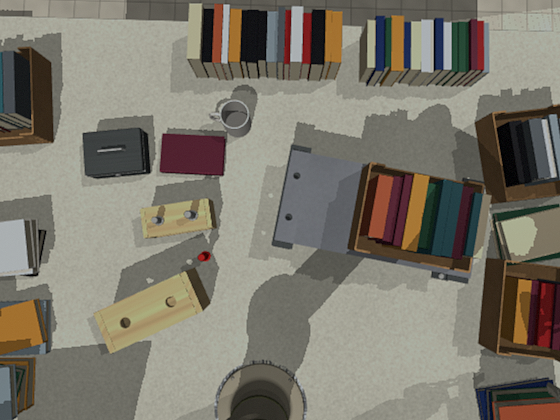

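The top view shows the small plywood rack at (178,218), the large one at (150,310), and the red look-alike at (204,257). The shelf holes are at about (297,176) and (289,217), and the rack holds two grips. I'll crop in for a closer look.

Run:
```python
from h import *
crop("top0",130,185,230,260,8,"c1")
crop("side0",195,240,305,345,7,"c2")
crop("top0",265,140,365,255,5,"c3")
crop("side0",225,165,325,245,7,"c4")
```

```text
(no output)
```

View pics/c1.png

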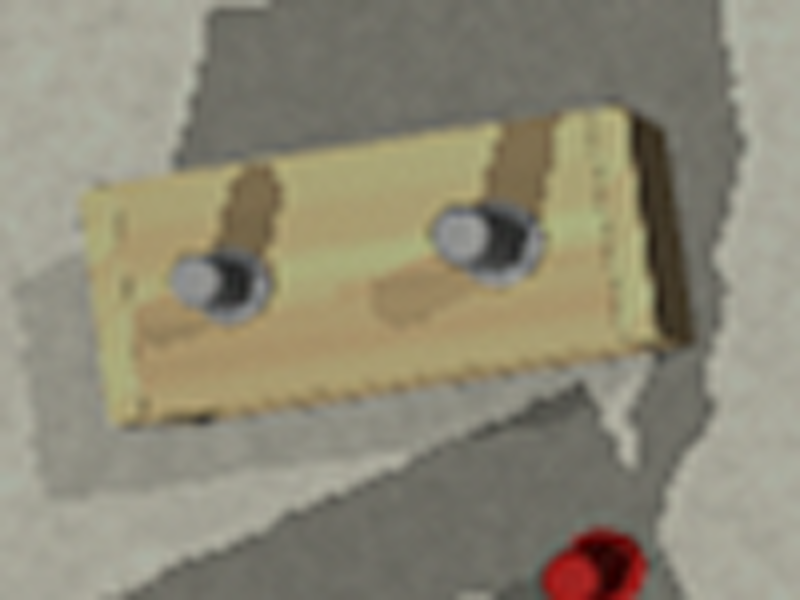

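View pics/c2.png

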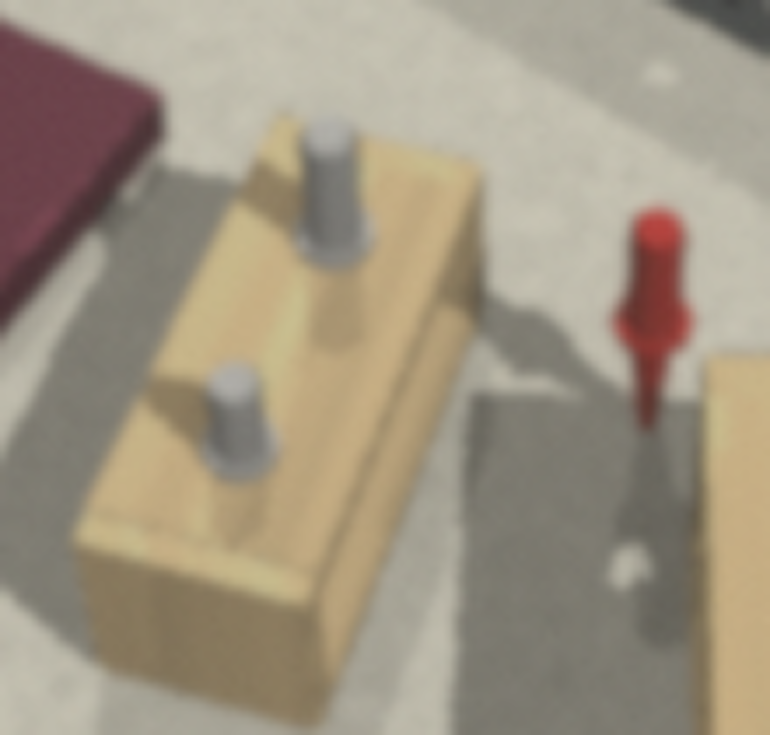

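View pics/c3.png

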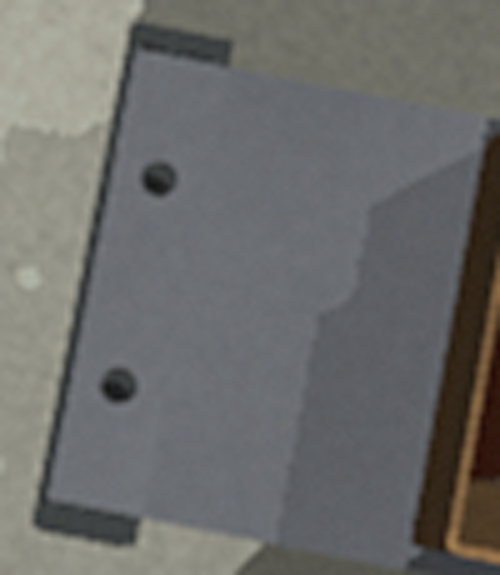

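View pics/c4.png

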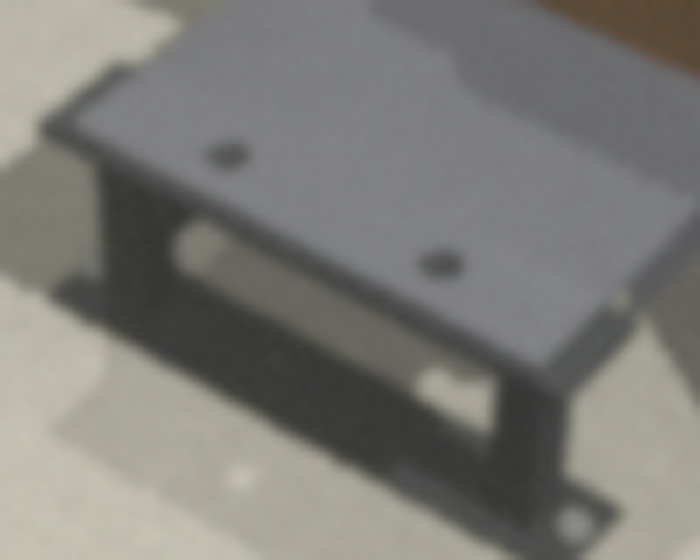

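Run:
```python
from h import *
def pt(name,c,off,s,z): 
    u=(c[0]+.5)/s-.5+off[0]; v=(c[1]+.5)/s-.5+off[1]; return plane(name,u,v,z).round(4),(round(u,1),round(v,1))
print("drift top",pt("top0",(464,237),(130,185),8,.143),pt("side0",(330,135),(195,240),7,.143))
print("drift collar",pt("top0",(493,243),(130,185),8,.089))
print("pin top",pt("top0",(198,279),(130,185),8,.125),pt("side0",(236,383),(195,240),7,.125))
print("pin collar",pt("top0",(226,286),(130,185),8,.089))
for nm,c,cs in(("back",(159,179),(228,155)),("front",(119,386),(441,264))):
  print(nm,pt("top0",c,(265,140),5,.114),pt("side0",cs,(225,165),7,.114))
def st(name,u,v,w,out):
    im,_,_=load(name); c=im[v-w:v+w,u-w:u+w].astype(float)
    c=np.clip((c-20)*2.5,0,255).astype(np.uint8)
    return cv2.resize(c,(390,390),interpolation=cv2.INTER_NEAREST)
a=np.hstack([st("top0",297,176,9,0),st("top0",289,217,9,0)])
b=np.hstack([st("side0",257,187,9,0),st("side0",288,203,9,0)])
cv2.imwrite("pics/h1.png",cv2.resize(np.vstack([a,b])[:,:,::-1],(580,580)))
```

```text
drift top (array([0.5222, 0.1917, 0.143 ]), (187.6, 214.2)) (array([0.5237, 0.1942, 0.143 ]), (241.7, 258.9))
drift collar (array([0.5229, 0.1946, 0.089 ]), (191.2, 214.9))
pin top (array([0.5072, 0.2802, 0.125 ]), (154.3, 219.4)) (array([0.507 , 0.2827, 0.125 ]), (228.3, 294.3))
pin collar (array([0.5062, 0.2822, 0.089 ]), (157.8, 220.3))
back (array([ 0.6328, -0.0803,  0.114 ]), (296.4, 175.4)) (array([ 0.6341, -0.0788,  0.114 ]), (257.1, 186.7))
front (array([ 0.5243, -0.0624,  0.114 ]), (288.4, 216.8)) (array([ 0.526 , -0.0604,  0.114 ]), (287.6, 202.3))
```

View pics/h1.png

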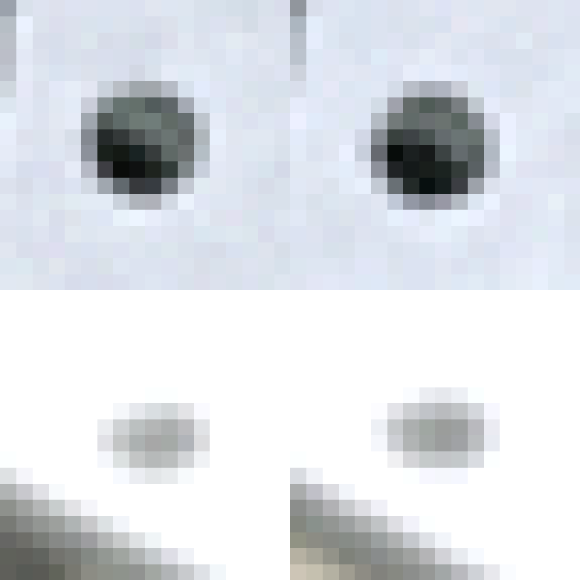

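Run:
```python
from h import *
im=load("top0")[0].mean(2).astype(int)
print(im[169:184,290:305]);print(im[210:225,281:296])
s=load("side0")[0].mean(2).astype(int)
print(s[181:193,250:266]);print(s[196:209,280:297])
for n in("top0","side0"): print(ray(n,280,210)[0])
# rail outside strip
print(im[150:160,290:300])
```

```text
[[110 109 111 111 109 110 108 108 110 113 111 112 114 112 111]
 [111 110 110 110 110 109 109 110 112 113 112 111 113 111 113]
 [112 111 111 110 110 110 107 110 115 114 114 112 112 112 111]
 [111 114 115 113 104  96  86  87  95 110 115 113 112 110 110]
 [111 113 114 103  78  64  62  55  60  88 110 113 111 112 110]
 [112 113 115  87  54  61  66  68  61  63  99 115 112 111 112]
 [111 112 109  75  36  42  52  61  65  59  92 116 112 113 113]
 [111 112 111  78  31  28  32  43  60  64  95 115 113 113 112]
 [110 110 115  95  45  24  26  32  42  73 103 114 113 111 110]
 [111 110 112 107  87  61  43  44  70 100 113 113 112 110 109]
 [112 112 113 114 114 104  92  91 107 117 113 112 112 111 110]
 [113 110 111 112 113 116 118 116 113 111 114 111 112 110 111]
 [112 110 113 112 113 113 112 113 112 111 111 112 112 111 109]
 [110 111 110 111 111 111 112 111 111 110 109 109 111 111 111]
 [110 112 111 110 110 112 111 111 111 111 109 110 110 112 111]]
[[116 112 110 111 111 112 110 112 113 112 111 111 112 114 110]
 [113 113 112 111 114 113 113 115 114 111 113 111 110 110 112]
 [114 113 114 113 113 112 11
[... 2324 characters left out ...]
 126 128 129 129 128 128 128 128 130 129 130 129 129]
 [ 82  91 101 109 117 123 127 128 129 129 129 129 130 130 128 130 131]
 [ 76  79  83  90  98 109 118 122 127 128 129 129 130 129 130 129 129]]
[ 0.47795757 -0.03773964  1.12277064]
[0.192608   0.68726426 0.87622533]
[[ 92  64  94 102  91  88  84  74  73  70]
 [ 67  68 103 114 113 116 118 112 107  95]
 [ 61  83 108 111 109 109 112 113 114 113]
 [ 49  92 113 110 109 109 113 111 111 108]
 [ 56  93 112 111 109 109 111 109 111 110]
 [ 61  95 111 110 110 110 110 109 110 110]
 [ 74 104 112 108 110 110 110 111 110 110]
 [ 85 110 112 111 110 111 111 110 110 109]
 [ 94 115 111 109 108 109 110 111 110 109]
 [ 95 113 110 110 109 110 112 111 110 109]]
```

Candidates, in top-view pixels:
- Steel grip at (188,214), taller with the larger collar.
- Steel grip at (154,219), shorter.
- Red look-alike at (204,257).
- Big-rack holes at (125,322) and (170,301).

I choose the right-hand grip in the small rack at (188,214) as the drift. The left-hand one is the pin. The crops confirm the heights.

In the shelf holes, the lit rail shows at upper right and the dark opening at lower left. So the rail holes lie toward roughly (-x, +y) from the shelf's holes.

First I lift the arm and square the tool to the world axes.

Emit:
{"op": "play_rows", "data": {
  "motion": [0,0,0.233,0,0,-25,6,0,0,0.233,0,0,-25,6,0,0,0.233,0,0,-25,6,0,0,0.233,0,0,-25,6,0,0,0.233,0,0,-25,6,0,0,0.233,0,0,-25,6,0,0,0.233,0,0,-25,6,0,0,0.233,0,0,-25,6]
}}

```text
clock: 0.77
ee_pos: [0.1673, -0.7059, 0.4704]
ee_rot: [0.002, 1.0, -0.0, 0.0]
contact_force: [-0.5, -0.5, -1.4]
width: 0.647
```

Emit:
{"op": "play_rows", "data": {
  "motion": [0,0,0,33,-35,0,6,0,0,0,33,-35,0,6,0,0,0,33,-35,0,6,0,0,0,33,-35,0,6,0,0,0,33,-35,0,6,0,0,0,33,-35,0,6,0,0,0,33,-35,0,6,0,0,0,33,-35,0,6,0,0,0,33,-35,0,6,0,0,0,33,-35,0,6,0,0,0,33,-35,0,6,0,0,0,33,-35,0,6]
}}

```text
clock: 1.77
ee_pos: [0.5003, -0.3508, 0.4675]
ee_rot: [-0.0, 1.0, 0.003, -0.0]
contact_force: [0.3, 0.3, -0.2]
width: 0.646
```

Emit:
{"op": "play_rows", "data": {
  "motion": [0,0,0,2.3,-54.4,0,6,0,0,0,2.3,-54.4,0,6,0,0,0,2.3,-54.4,0,6,0,0,0,2.3,-54.4,0,6,0,0,0,2.3,-54.4,0,6,0,0,0,2.3,-54.4,0,6,0,0,0,2.3,-54.4,0,6,0,0,0,2.3,-54.4,0,6,0,0,0,2.3,-54.4,0,6,0,0,0,2.3,-54.4,0,6,0,0,0,2.3,-54.4,5,6,0,0,0,2.3,-54.4,10,6]
}}

```text
clock: 2.77
ee_pos: [0.5177, 0.1338, 0.4258]
ee_rot: [-0.001, 1.0, 0.004, 0.001]
contact_force: [0.6, 0.3, 0.2]
width: 0.649
```

Run:
```python
from h import *
o=robot.get_obs();print({k:np.round(v,4) for k,v in o.items()})
```

```text
{'clock': np.float64(2.7667), 'joint_positions': array([-0.0423,  0.2033, -0.3892,  1.7295,  0.0803,  1.222 , -2.0147]), 'dq': array([-0.5312,  0.3638, -0.1987,  0.4608,  0.2004, -0.7397, -0.8285]), 'tau': array([  3.9104, -51.6222,  -1.4742, -30.4708,  -0.3808,   1.9149,
         1.1698]), 'ee_pos': array([0.5177, 0.1338, 0.4258]), 'ee_rot': array([-1.1e-03,  1.0e+00,  3.8e-03,  9.0e-04]), 'contact_force': array([0.6482, 0.2872, 0.211 ]), 'moment': array([-0.    , -0.0556, -0.01  ]), 'width': np.float64(0.6488)}
```

Emit:
{"op": "play_rows", "data": {
  "motion": [0,0,0,0.5,-6,5,6,0,0,0,0.5,-6,9,6,0,0,0,0.5,-6,13,6,0,0,0,0.5,-6,17,6,0,0,0,0.5,-6,21,6,0,0,0,0.5,-6,21,6,0,0,0,0.5,-6,21,6]
}}

```text
clock: 3.35
ee_pos: [0.5187, 0.1928, 0.2097]
ee_rot: [0.001, 1.0, 0.004, -0.004]
contact_force: [-0.4, 0.2, 0.1]
width: 0.646
```

Run:
```python
from h import *
for n in("side","top"): grab(n,n+"1")
o=robot.get_obs();print(o["ee_pos"],o["ee_rot"],o["contact_force"])
crop("side1",170,180,330,340,5,"c5");crop("top1",110,165,230,265,6,"c6")
```

```text
[0.52169948 0.19409545 0.21496535] [-6.76800150e-04  9.99991134e-01  4.10466818e-03 -6.52768812e-04] [-0.97651509 -0.06723387  0.26795243]
```

View pics/c5.png

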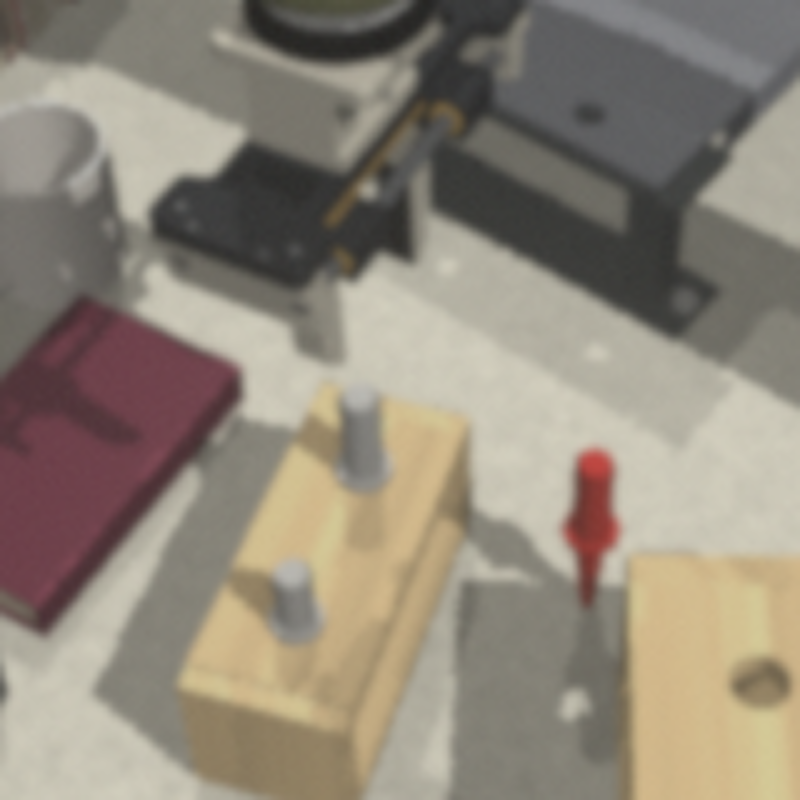

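View pics/c6.png

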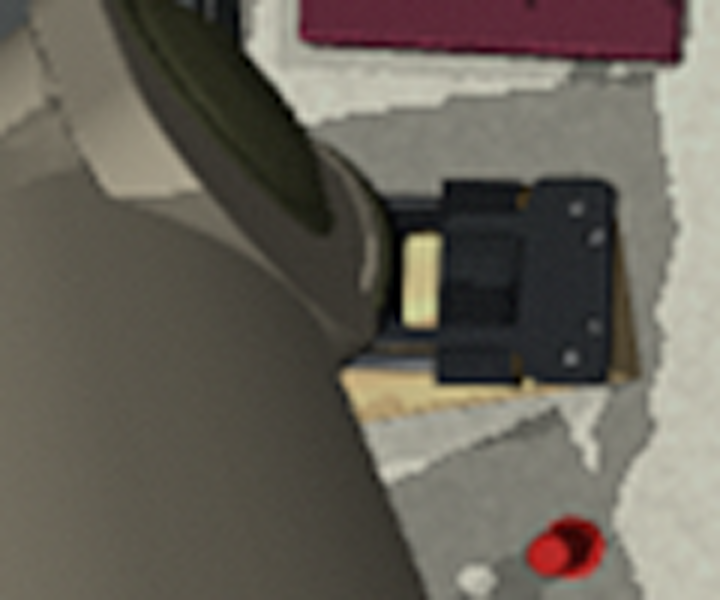

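The side view shows the fingers above the drift, whose top is at crop (360,400). The pin is at (293,575), and the red look-alike stands apart. I'm descending to grasp.

Emit:
{"op": "play_rows", "data": {
  "motion": [0,0,0.008,0.15,0.05,3,6,0,0,0.008,0.15,0.05,6,6,0,0,0.008,0.15,0.05,9,6,0,0,0.008,0.15,0.05,11.4,6,0,0,0.008,0.15,0.05,11.4,6,0,0,0.008,0.15,0.05,11.4,6,0,0,0.008,0.15,0.05,11.4,3.5,0,0,0.008,0.15,0.05,11.4,1,0,0,0.008,0.15,0.05,11.4,1,0,0,0.008,0.15,0.05,11.4,1,0,0,0.008,0.15,0.05,11.4,1,0,0,0.008,0.15,0.05,11.4,1]
}}

```text
clock: 4.45
ee_pos: [0.5233, 0.1938, 0.1015]
ee_rot: [-0.001, 1.0, 0.0, -0.0]
contact_force: [-0.9, -0.1, 0.4]
width: 0.264
```

Run:
```python
from h import *
grab("side","side2")
o=robot.get_obs();print(o["ee_pos"],o["ee_rot"],o["contact_force"],o["moment"],o["width"]*93)
crop("side2",170,200,330,340,5,"c7")
```

```text
[0.52316712 0.19377093 0.10127962] [-7.40123333e-04  9.99999622e-01  9.47646106e-05 -4.45737658e-04] [-0.64767385 -0.2012533  -0.51883829] [-0.02106276 -0.03200166  0.00777604] 20.745795828708147
```

View pics/c7.png

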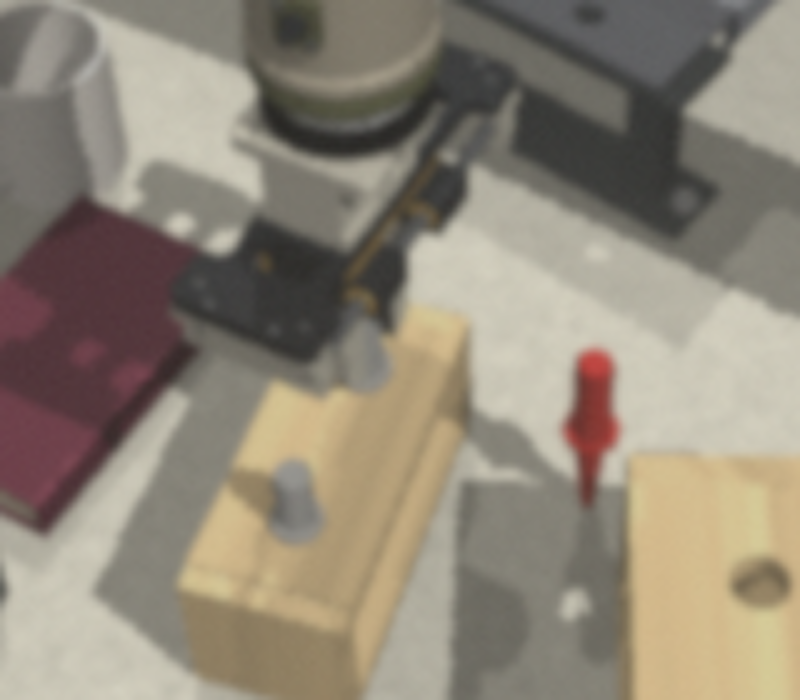

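Emit:
{"op": "play_rows", "data": {
  "motion": [0,0,0,0,0,-1,1,0,0,0,0,0,-4,1,0,0,0,0,0,-7,1,0,0,0,0,0,-10,1,0,0,0,0,0,-12,1,0,0,0,0,0,-12,1,0,0,0,0,0,-12,1]
}}

```text
clock: 5.08
ee_pos: [0.5236, 0.1936, 0.2225]
ee_rot: [-0.001, 1.0, -0.0, 0.001]
contact_force: [-0.8, 0.2, -1.9]
width: 0.208
```

Run:
```python
from h import *
grab("side","side3");grab("top","top3")
o=robot.get_obs();print(o["ee_pos"],o["ee_rot"],o["contact_force"],o["moment"],o["width"]*93)
p=o["ee_pos"]; u=proj("side3",p+[0,0,-.0763]);print("tip pred",u,"collar", proj("side3",p+[0,0,-.0163]))
u0=int(u[0])-50;v0=int(u[1])-60
crop("side3",u0,v0,u0+100,v0+80,8,"c8");print(u0,v0)
```

```text
[0.52262983 0.19311752 0.22047246] [-3.75132506e-04  9.99999281e-01  5.44081455e-05 -1.13734450e-03] [ 0.63534711 -0.73588123 -2.09429846] [ 0.03185659  0.01741637 -0.02223252] 19.263683307340195
tip pred [242.30335872 258.39269463] collar [241.08020184 241.49488962]
192 198
```

View pics/c8.png

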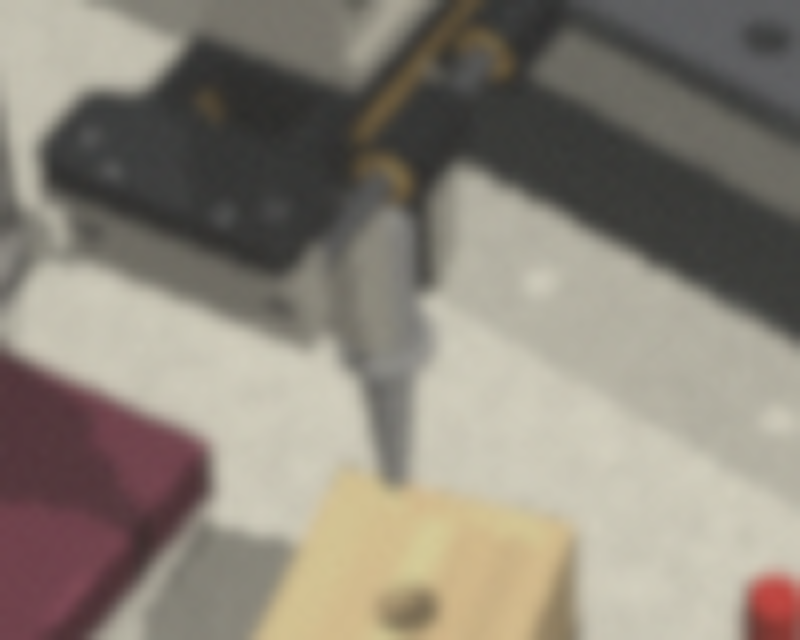

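View pics/top3.png

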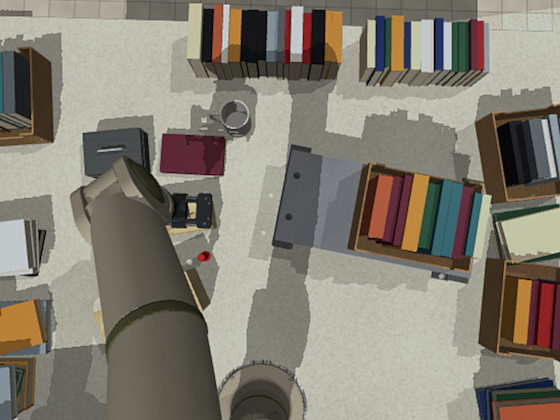

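The tip is at full-image pixel (241.1,258.4) in the side view, and the drift hangs straight in the hand. I'm moving to hover over the front hole.

Emit:
{"op": "play_rows", "data": {
  "motion": [0,0,0,-0.2,4,-1,1,0,0,0,-0.2,8,-1,1,0,0,0,-0.2,12,-1,1,0,0,0,-0.2,16,0,1,0,0,0,-0.2,20,0,1,0,0,0,-0.2,23,0,1,0,0,0,-0.2,25,0,1,0,0,0,-0.2,25.3,1,1,0,0,0,-0.2,25.3,2,1,0,0,0,-0.2,25.3,2,1,0,0,0,-0.2,25.3,2,1]
}}

```text
clock: 6.1
ee_pos: [0.5199, -0.0582, 0.1989]
ee_rot: [-0.001, 1.0, 0.001, -0.003]
contact_force: [0.6, -0.3, -1.5]
width: 0.21
```

Run:
```python
from h import *
grab("side","side4")
o=robot.get_obs();print(o["ee_pos"],o["ee_rot"],o["contact_force"],o["moment"],o["width"]*93)
p=o["ee_pos"]; u=proj("side4",p+[0,0,-.0763]);print("tip pred",u)
u0=int(u[0])-50;v0=int(u[1])-45
crop("side4",u0,v0,u0+80,v0+70,10,"c9");print(u0,v0)
print("side3 tip",plane("side3",241.1,258.4,.1442))
```

```text
[ 0.52031796 -0.05807749  0.19957807] [-8.14825214e-04  9.99996959e-01  1.32434643e-03 -1.91422241e-03] [-0.44982512  0.38617167 -0.94183317] [ 0.03797186 -0.02250097  0.01334336] 19.35921164224186
tip pred [289.17113316 201.00364684]
239 156
side3 tip [0.52510774 0.19446471 0.1442    ]
```

View pics/c9.png

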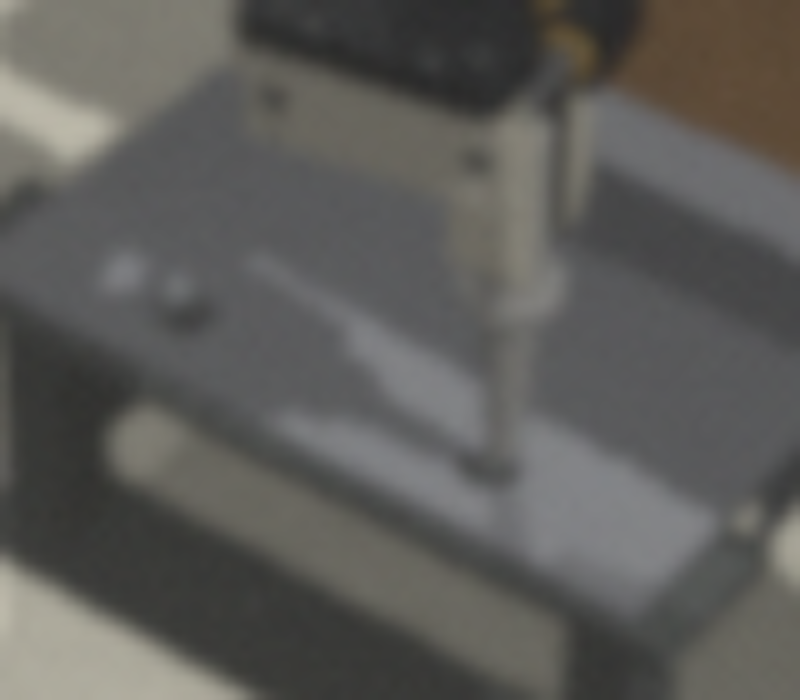

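Emit:
{"op": "play_rows", "data": {
  "motion": [0,0,0.003,0.2,0.1,0.3,1,0,0,0.003,0.2,0.1,0.7,1,0,0,0.003,0.2,0.1,0.7,1,0,0,0.003,0.2,0.1,0.7,1]
}}

```text
clock: 6.48
ee_pos: [0.5222, -0.0586, 0.1924]
ee_rot: [-0.001, 1.0, 0.0, -0.002]
contact_force: [0.4, -0.4, -1.4]
width: 0.21
```

```bash
cat > look.py <<'E'
from h import *
import sys
n=sys.argv[1]
o=robot.get_obs();p=o["ee_pos"]
print("pos",p.round(5),"rot",o["ee_rot"].round(4),"F",o["contact_force"].round(2),"M",o["moment"].round(3),"w",round(o["width"]*93,1),"tipz",round(p[2]-.0763,4),o["clock"])
if n!="-":
    grab("side",n)
    u=proj(n,p+[0,0,-.0763]);print("tip pred",u)
    u0=int(u[0])-35;v0=int(u[1])-40
    crop(n,u0,v0,u0+60,v0+60,10,n+"c");print(u0,v0)
E
python3 look.py s5
```

```text
pos [ 0.52223 -0.05865  0.1924 ] rot [-8.0e-04  1.0e+00  2.0e-04 -2.1e-03] F [ 0.4  -0.37 -1.37] M [ 0.034  0.021 -0.003] w 19.5 tipz 0.1161 6.4833
tip pred [288.55187573 202.53944393]
253 162
```

View pics/s5c.png

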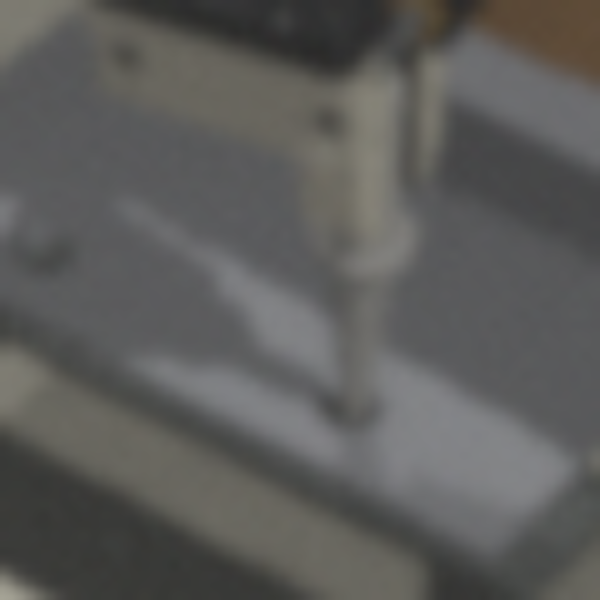

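Emit:
{"op": "play_rows", "data": {
  "motion": [0,0,0,0,0,0.15,1,0,0,0,0,0,0.3,1,0,0,0,0,0,0.4,1,0,0,0,0,0,0.4,1]
}}

```text
clock: 6.87
ee_pos: [0.5222, -0.0589, 0.1884]
ee_rot: [-0.001, 1.0, 0.0, -0.002]
contact_force: [-0.4, 0.3, -1.8]
width: 0.207
```

```bash
python3 look.py -
```

```text
pos [ 0.52215 -0.05886  0.18838] rot [-8.0e-04  1.0e+00  0.0e+00 -2.1e-03] F [-0.45  0.26 -1.8 ] M [-0.003  0.013  0.01 ] w 19.3 tipz 0.1121 6.8667
```

Emit:
{"op": "play_rows", "data": {
  "motion": [0,0,0,0,0,0.15,1,0,0,0,0,0,0.3,1,0,0,0,0,0,0.4,1,0,0,0,0,0,0.4,1]
}}

```text
clock: 7.2
ee_pos: [0.522, -0.0589, 0.1841]
ee_rot: [-0.001, 1.0, 0.0, -0.002]
contact_force: [0.3, -0.3, -0.5]
width: 0.207
```

```bash
python3 look.py -
```

```text
pos [ 0.522   -0.05887  0.18412] rot [-8.0e-04  1.0e+00  0.0e+00 -2.3e-03] F [ 0.26 -0.35 -0.54] M [ 0.027 -0.022  0.006] w 19.3 tipz 0.1078 7.2
```

Emit:
{"op": "play_rows", "data": {
  "motion": [0,0,0,0,0,0.2,1,0,0,0,0,0,0.4,1,0,0,0,0,0,0.5,1,0,0,0,0,0,0.5,1]
}}

```text
clock: 7.53
ee_pos: [0.5219, -0.0589, 0.1788]
ee_rot: [-0.001, 1.0, 0.0, -0.002]
contact_force: [0.1, 0.4, -1.5]
width: 0.211
```

```bash
python3 look.py -
```

```text
pos [ 0.52187 -0.05888  0.17884] rot [-8.0e-04  1.0e+00  0.0e+00 -2.5e-03] F [ 0.08  0.4  -1.49] M [-0.002 -0.049  0.04 ] w 19.6 tipz 0.1025 7.5333
```

Emit:
{"op": "play_rows", "data": {
  "motion": [0,0,0,0,0,0.2,1,0,0,0,0,0,0.35,1,0,0,0,0,0,0.4,1,0,0,0,0,0,0.4,1]
}}

```text
clock: 7.87
ee_pos: [0.522, -0.0589, 0.1747]
ee_rot: [-0.001, 1.0, 0.0, -0.002]
contact_force: [0.4, -0.9, -1.9]
width: 0.211
```

```bash
python3 look.py -
```

```text
pos [ 0.52198 -0.05893  0.17472] rot [-8.0e-04  1.0e+00  0.0e+00 -2.4e-03] F [ 0.37 -0.94 -1.9 ] M [-0.186 -0.2    0.004] w 19.6 tipz 0.0984 7.8667
```

Emit:
{"op": "play_rows", "data": {
  "motion": [0,0,0,-0.01,-0.005,0.15,1,0,0,0,-0.02,-0.01,0.3,1,0,0,0,-0.02,-0.01,0.3,1]
}}

```text
clock: 8.12
ee_pos: [0.5219, -0.059, 0.1717]
ee_rot: [-0.001, 1.0, -0.0, -0.002]
contact_force: [1.3, -0.5, -0.9]
width: 0.211
```

```bash
python3 look.py -
```

```text
pos [ 0.52192 -0.05896  0.17169] rot [-7.0e-04  1.0e+00 -0.0e+00 -2.2e-03] F [ 1.31 -0.46 -0.87] M [-0.312 -0.186  0.01 ] w 19.6 tipz 0.0954 8.1167
```

Emit:
{"op": "play_rows", "data": {
  "motion": [0,0,0,-0.01,-0.005,0.15,1,0,0,0,-0.02,-0.01,0.3,1,0,0,0,-0.02,-0.01,0.3,1]
}}

```text
clock: 8.37
ee_pos: [0.5218, -0.059, 0.1689]
ee_rot: [-0.001, 1.0, -0.0, -0.002]
contact_force: [-0.5, -1.1, 4.6]
width: 0.208
```

```bash
python3 look.py -
```

```text
pos [ 0.52185 -0.05898  0.16894] rot [-6.e-04  1.e+00 -1.e-04 -2.e-03] F [-0.47 -1.09  4.6 ] M [-0.351  0.056 -0.016] w 19.4 tipz 0.0926 8.3667
```

Emit:
{"op": "play_rows", "data": {
  "motion": [0,0,0,-0.03,-0.02,0.15,1,0,0,0,-0.05,-0.04,0.3,1,0,0,0,-0.05,-0.04,0.4,1,0,0,0,-0.05,-0.04,0.4,1]
}}

```text
clock: 8.7
ee_pos: [0.5216, -0.0588, 0.1654]
ee_rot: [-0.0, 1.0, -0.0, -0.002]
contact_force: [-0.8, -1.2, 6.2]
width: 0.208
```

```bash
python3 look.py s6
```

```text
pos [ 0.52155 -0.05884  0.16543] rot [-3.0e-04  1.0e+00 -2.0e-04 -1.6e-03] F [-0.8  -1.19  6.21] M [-0.416  0.172  0.01 ] w 19.3 tipz 0.0891 8.7
tip pred [288.45548696 209.47873838]
253 169
```

View pics/s6c.png

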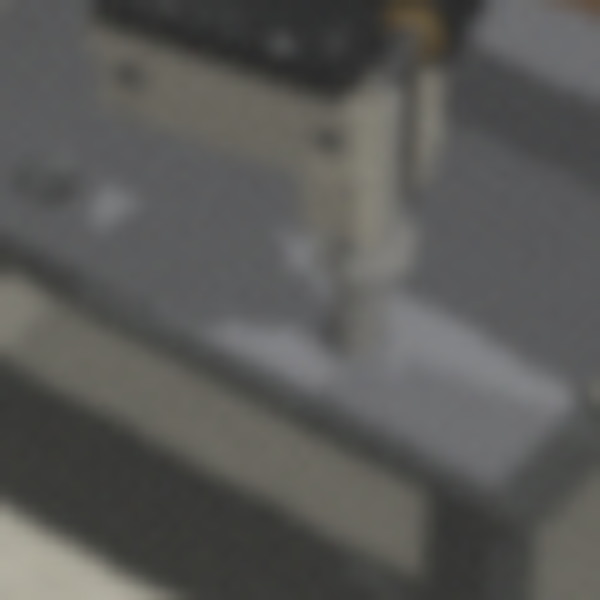

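Emit:
{"op": "play_rows", "data": {
  "motion": [0,0,0,-0.03,-0.01,0.15,1,0,0,0,-0.06,-0.02,0.3,1,0,0,0,-0.06,-0.02,0.45,1,0,0,0,-0.06,-0.02,0.5,1,0,0,0,-0.06,-0.02,0.5,1]
}}

```text
clock: 9.17
ee_pos: [0.5211, -0.0588, 0.161]
ee_rot: [-0.0, 1.0, -0.0, -0.001]
contact_force: [-0.5, -2.1, 8.2]
width: 0.206
```

```bash
python3 look.py -
```

```text
pos [ 0.52113 -0.05883  0.16101] rot [-0.0e+00  1.0e+00 -3.0e-04 -1.3e-03] F [-0.5  -2.05  8.15] M [-0.362  0.361  0.001] w 19.2 tipz 0.0847 9.1667
```

Emit:
{"op": "play_rows", "data": {
  "motion": [0,0,0,-0.04,0,0.15,1,0,0,0,-0.08,0,0.3,1,0,0,0,-0.08,0,0.45,1,0,0,0,-0.08,0,0.6,1,0,0,0,-0.08,0,0.6,1]
}}

```text
clock: 9.58
ee_pos: [0.5204, -0.0589, 0.1555]
ee_rot: [0.0, 1.0, -0.0, -0.001]
contact_force: [-0.8, -1.4, 7.0]
width: 0.21
```

```bash
python3 look.py s7
```

```text
pos [ 0.52042 -0.05891  0.15547] rot [ 1.e-04  1.e+00 -3.e-04 -1.e-03] F [-0.82 -1.38  6.97] M [-0.229  0.26   0.007] w 19.5 tipz 0.0792 9.5833
tip pred [288.69827614 212.08386797]
253 172
```

View pics/s7c.png

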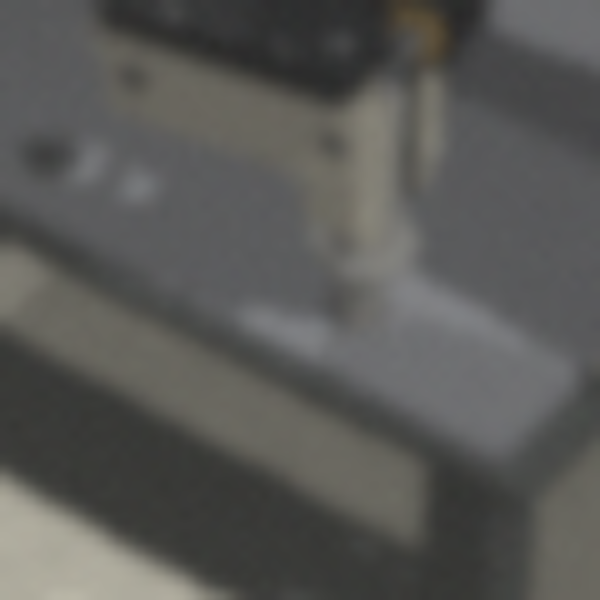

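Steady. The drift is going down and the net side forces stay small. I'm continuing.

Emit:
{"op": "play_rows", "data": {
  "motion": [0,0,0,-0.04,0,0.15,1,0,0,0,-0.08,0.02,0.3,1,0,0,0,-0.08,0.02,0.45,1,0,0,0,-0.08,0.02,0.6,1,0,0,0,-0.08,0.02,0.6,1]
}}

```text
clock: 10.05
ee_pos: [0.5198, -0.0589, 0.15]
ee_rot: [0.0, 1.0, -0.0, -0.001]
contact_force: [-2.0, -0.1, 7.9]
width: 0.209
```

```bash
python3 look.py -
```

```text
pos [ 0.51982 -0.05894  0.15005] rot [ 2.e-04  1.e+00 -3.e-04 -6.e-04] F [-1.98 -0.09  7.89] M [-0.027  0.266 -0.003] w 19.5 tipz 0.0737 10.05
```

Emit:
{"op": "play_rows", "data": {
  "motion": [0,0,0,-0.04,0,0.15,1,0,0,0,-0.08,0,0.3,1,0,0,0,-0.08,0,0.45,1,0,0,0,-0.08,0,0.6,1,0,0,0,-0.08,0,0.6,1]
}}

```text
clock: 10.47
ee_pos: [0.5194, -0.0586, 0.1447]
ee_rot: [0.0, 1.0, -0.0, -0.0]
contact_force: [-0.7, -0.4, 8.2]
width: 0.208
```

```bash
python3 look.py -
```

```text
pos [ 0.51937 -0.05861  0.14468] rot [ 1.e-04  1.e+00 -2.e-04 -1.e-04] F [-0.7  -0.45  8.25] M [ 0.095  0.252 -0.005] w 19.3 tipz 0.0684 10.4667
```

Emit:
{"op": "play_rows", "data": {
  "motion": [0,0,0,-0.02,0,0.15,1,0,0,0,-0.05,-0.02,0.3,1,0,0,0,-0.05,-0.02,0.45,1,0,0,0,-0.05,-0.02,0.6,1,0,0,0,-0.05,-0.02,0.6,1]
}}

```text
clock: 10.88
ee_pos: [0.519, -0.0582, 0.139]
ee_rot: [0.0, 1.0, -0.0, 0.0]
contact_force: [-0.4, -0.6, 6.0]
width: 0.209
```

```bash
python3 look.py -
```

```text
pos [ 0.51895 -0.05823  0.13902] rot [ 2.e-04  1.e+00 -2.e-04  1.e-04] F [-0.45 -0.59  6.  ] M [-0.072  0.173  0.056] w 19.4 tipz 0.0627 10.8833
```

Emit:
{"op": "play_rows", "data": {
  "motion": [0,0,0,0,0,0.2,1,0,0,0,0,0,0.4,1,0,0,0,0,0,0.6,1,0,0,0,0,0,0.6,1]
}}

```text
clock: 11.22
ee_pos: [0.519, -0.0581, 0.1333]
ee_rot: [0.0, 1.0, -0.0, 0.0]
contact_force: [-0.2, -0.2, 5.2]
width: 0.207
```

```bash
python3 look.py s8
```

```text
pos [ 0.51897 -0.0581   0.13329] rot [ 2.e-04  1.e+00 -1.e-04  3.e-04] F [-0.16 -0.18  5.22] M [-0.085  0.247  0.031] w 19.3 tipz 0.057 11.2167
tip pred [288.7486154  217.86514444]
253 177
```

View pics/s8c.png

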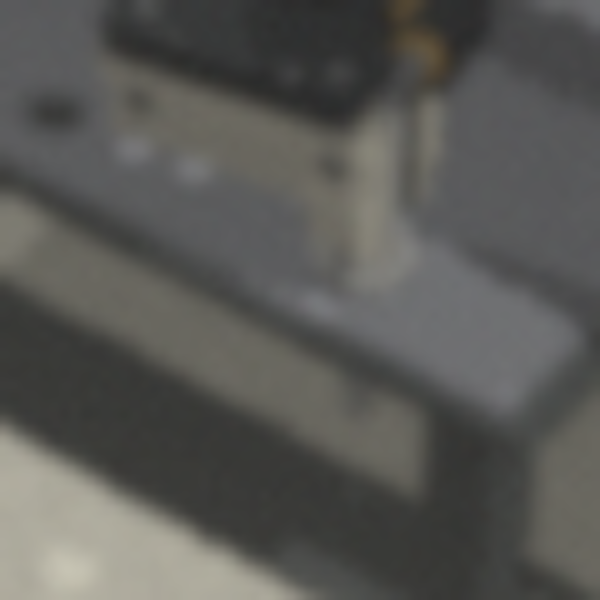

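Emit:
{"op": "play_rows", "data": {
  "motion": [0,0,0,0,0,0.1,1,0,0,0,0,0,0.2,1,0,0,0,0,0,0.3,1,0,0,0,0,0,0.3,1]
}}

```text
clock: 11.6
ee_pos: [0.5189, -0.0581, 0.1306]
ee_rot: [0.0, 1.0, -0.0, 0.0]
contact_force: [-2.4, -1.1, 5.7]
width: 0.209
```

```bash
python3 look.py -
```

```text
pos [ 0.51894 -0.05812  0.13061] rot [ 3.e-04  1.e+00 -2.e-04  3.e-04] F [-2.41 -1.08  5.74] M [-0.105  0.345  0.07 ] w 19.5 tipz 0.0543 11.6
```

Emit:
{"op": "play_rows", "data": {
  "motion": [0,0,0,0,0,0.08,1,0,0,0,0,0,0.08,1,0,0,0,0,0,0.08,1]
}}

```text
clock: 11.85
ee_pos: [0.519, -0.0581, 0.1303]
ee_rot: [0.0, 1.0, -0.0, 0.001]
contact_force: [-1.0, 0.2, 7.9]
width: 0.211
```

```bash
python3 look.py -
```

```text
pos [ 0.51897 -0.05814  0.13028] rot [ 4.e-04  1.e+00 -3.e-04  5.e-04] F [-0.95  0.18  7.92] M [-0.098  0.42   0.013] w 19.6 tipz 0.054 11.85
```

Emit:
{"op": "play_rows", "data": {
  "motion": [0,0,0,0,0,0.12,1,0,0,0,0,0,0.12,1,0,0,0,0,0,0.12,1]
}}

```text
clock: 12.1
ee_pos: [0.5191, -0.0581, 0.1302]
ee_rot: [0.001, 1.0, -0.0, 0.001]
contact_force: [-2.4, -1.0, 17.4]
width: 0.209
```

```bash
python3 look.py -
```

```text
pos [ 0.51907 -0.05809  0.13018] rot [ 7.e-04  1.e+00 -2.e-04  9.e-04] F [-2.4  -0.97 17.42] M [-0.036  0.905 -0.009] w 19.4 tipz 0.0539 12.1
```

The collar is seated: Fz jumped to 17 N at the predicted depth. I'm releasing and lifting away.

Emit:
{"op": "play_rows", "data": {
  "motion": [0,0,0,0,0,0,2.5,0,0,0,0,0,0,4.5,0,0,0,0,0,0,4.5,0,0,0,0,0,0,4.5,0,0,0,0,0,-2,4.5,0,0,0,0,0,-5,4.5,0,0,0,0,0,-9,4.5,0,0,0,0,0,-13,4.5,0,0,0,0,-4,-13,4.5,0,0,0,0,-8,-13,4.5,0,0,0,0,-12,-13,4.5,0,0,0,0,-16,-13,4.5]
}}

```text
clock: 13.1
ee_pos: [0.5186, 0.1034, 0.2602]
ee_rot: [0.001, 1.0, -0.001, 0.001]
contact_force: [0.6, 0.2, 0.4]
width: 0.481
```

Run:
```python
from h import *
grab("side","s9");grab("top","t9")
o=robot.get_obs();print(o["ee_pos"],o["contact_force"],o["width"]*93)
crop("s9",215,150,335,250,6,"s9c");crop("t9",265,140,345,255,5,"t9c")
```

```text
[0.51836494 0.10937452 0.26023384] [ 0.19790101 -0.7770112   0.35050394] 44.98284660704542
```

View pics/s9c.png

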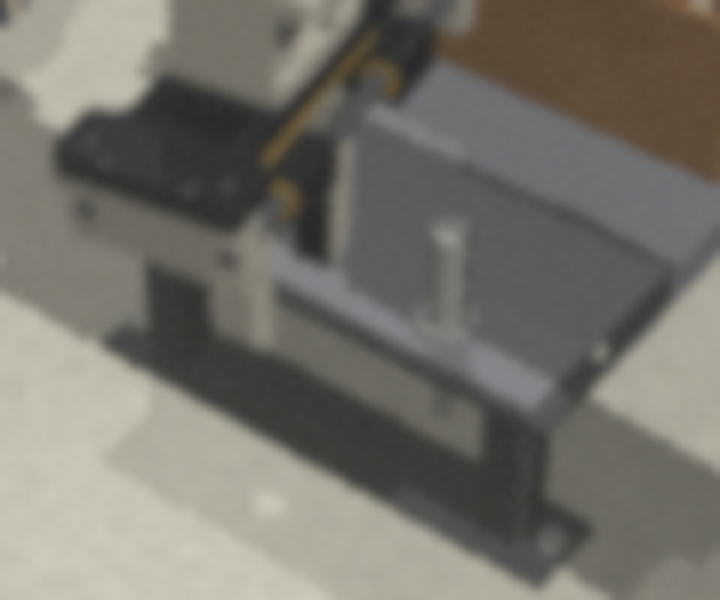

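View pics/t9c.png

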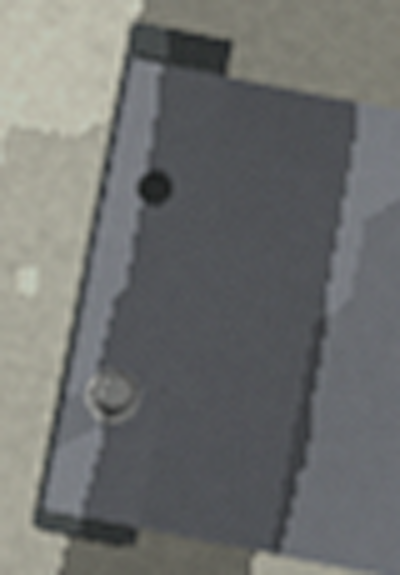

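The drift stands upright in the front hole with its collar on the shelf. The back hole at (155,188) in the crop is now uniformly dark, so the holes line up. Next is the pin.

Emit:
{"op": "play_rows", "data": {
  "motion": [0,0,0,-0.3,-4,1,5,0,0,0,-0.6,-8,3,5,0,0,0,-0.9,-12,5,5,0,0,0,-1.1,-16,6,5,0,0,0,-1.1,-17.3,6,5,0,0,0,-1.1,-17.3,6,5,0,0,0,-1.1,-17.3,6,5,0,0,0,-1.1,-17.3,6,5]
}}

```text
clock: 13.87
ee_pos: [0.5062, 0.2812, 0.2002]
ee_rot: [-0.0, 1.0, 0.004, 0.001]
contact_force: [-0.5, -0.2, 0.5]
width: 0.535
```

```bash
python3 look.py -; python3 -c "
from h import *
print(robot.get_obs()['joint_positions'].round(2))
print(proj('s9',[.6276,-.0762,.114]),proj('t9',[.6276,-.0762,.114]),proj('t9',[.519,-.0581,.118]))"
```

```text
pos [0.50615 0.28115 0.20024] rot [-5.e-04  1.e+00  4.e-03  1.e-03] F [-0.54 -0.22  0.46] M [ 0.024  0.028 -0.031] w 49.8 tipz 0.1239 13.8667
[-0.32  0.47 -0.41  1.94  0.26  0.78 -2.43]
[258.67335181 187.91637501] [294.76224495 177.32319108] [286.70891216 218.72661749]
```

Emit:
{"op": "play_rows", "data": {
  "motion": [0,0,0.008,0.1,-0.1,3,5,0,0,0.008,0.1,-0.1,6,5,0,0,0.008,0.1,-0.1,9,5,0,0,0.008,0.1,-0.1,10.6,5,0,0,0.008,0.1,-0.1,10.6,5,0,0,0.008,0.1,-0.1,10.6,5,0,0,0.008,0.1,-0.1,10.6,2.5,0,0,0.008,0.1,-0.1,10.6,0.8,0,0,0.008,0.1,-0.1,10.6,0.8,0,0,0.008,0.1,-0.1,10.6,0.8,0,0,0.008,0.1,-0.1,10.6,0.8,0,0,0.008,0.1,-0.1,10.6,0.8]
}}

```text
clock: 14.87
ee_pos: [0.5076, 0.2823, 0.0947]
ee_rot: [-0.001, 1.0, -0.0, 0.001]
contact_force: [-0.6, -1.4, 4.6]
width: 0.189
```

```bash
python3 look.py s10
```

```text
pos [0.50758 0.28234 0.09472] rot [-6.0e-04  1.0e+00 -0.0e+00  1.3e-03] F [-0.61 -1.43  4.58] M [-0.179  0.09   0.014] w 17.5 tipz 0.0184 14.8667
tip pred [231.26283947 319.17836329]
196 279
```

View pics/s10c.png

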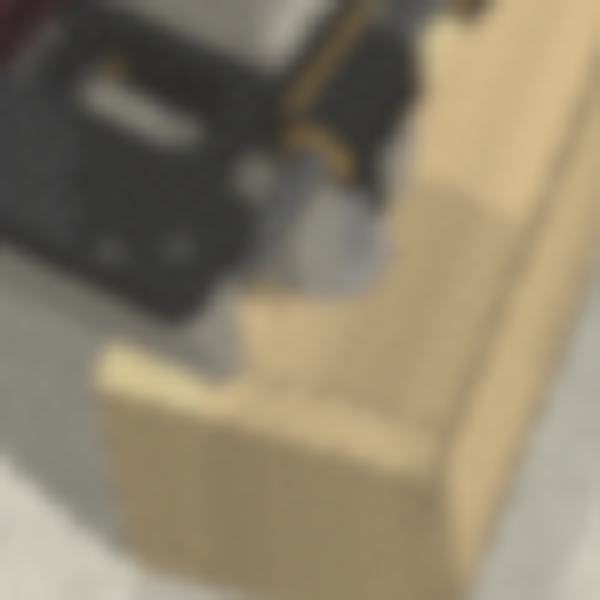

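Emit:
{"op": "play_rows", "data": {
  "motion": [0,0,0,0,0,-1,0.8,0,0,0,0,0,-4,0.8,0,0,0,0,0,-8,0.8,0,0,0,0,0,-11,0.8,0,0,0,0,0,-11,0.8,0,0,0,0,0,-11,0.8]
}}

```text
clock: 15.42
ee_pos: [0.508, 0.2826, 0.207]
ee_rot: [-0.001, 1.0, -0.0, 0.003]
contact_force: [-0.5, -0.0, -1.6]
width: 0.185
```

```bash
sed -i 's/^n=sys.argv\[1\]/n=sys.argv[1]; L=float(sys.argv[2]) if len(sys.argv)>2 else .0763/; s/\.0763\]/L]/g; s/p\[2\]-\.0763/p[2]-L/' look.py; sed -i 's/-L\])/-L])/' look.py; python3 look.py s11 .0547
```

```text
pos [0.50797 0.28263 0.20698] rot [-1.5e-03  1.0e+00 -1.0e-04  3.0e-03] F [-0.51 -0.03 -1.6 ] M [ 0.039  0.    -0.001] w 17.2 tipz 0.1523 15.4167
tip pred [227.03300415 286.97799862]
192 246
```

View pics/s11c.png

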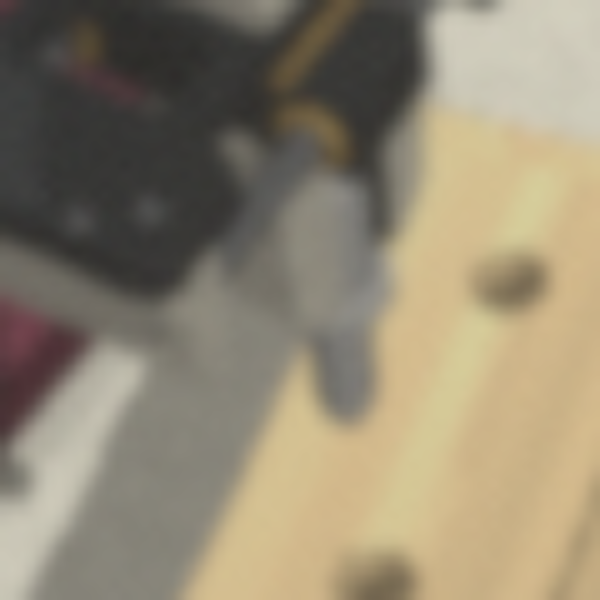

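Emit:
{"op": "play_rows", "data": {
  "motion": [0,0,0,1.2,3.6,-1,0.8,0,0,0,2.4,7.2,-1,0.8,0,0,0,3.6,10.8,-1,0.8,0,0,0,4.8,14.4,-1,0.8,0,0,0,6,18,-1,0.8,0,0,0,7.2,21.6,-1,0.8,0,0,0,8.4,25.2,-1,0.8,0,0,0,9.6,28.8,-1,0.8,0,0,0,10.8,32.4,0,0.8,0,0,0,11.9,35,0.5,0.8,0,0,0,11.9,36,0.5,0.8,0,0,0,11.9,36,0.5,0.8]
}}

```text
clock: 16.47
ee_pos: [0.6251, -0.0815, 0.198]
ee_rot: [-0.0, 1.0, -0.002, -0.0]
contact_force: [0.4, 0.4, -1.6]
width: 0.188
```

```bash
python3 look.py s12 .0547;python3 look.py -
```

```text
pos [ 0.62512 -0.08153  0.19804] rot [-4.0e-04  1.0e+00 -2.4e-03 -1.0e-04] F [ 0.42  0.39 -1.6 ] M [ 0.003  0.042 -0.032] w 17.5 tipz 0.1433 16.4667
tip pred [260.1515     179.39276842]
225 139
pos [ 0.62514 -0.07866  0.19873] rot [-1.0e-03  1.0e+00 -1.1e-03  3.0e-04] F [-0.5  1.2 -1. ] M [ 0.097  0.025 -0.027] w 17.3 tipz 0.1224 16.5167
```

View pics/s12c.png

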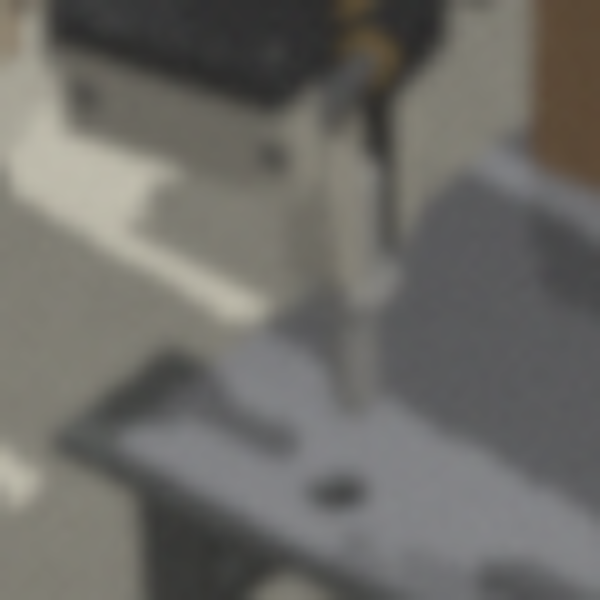

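Emit:
{"op": "play_rows", "data": {
  "motion": [0,0,0,0.25,-0.15,0.8,0.8,0,0,0,0.25,-0.15,1.8,0.8,0,0,0,0.25,-0.15,2.3,0.8,0,0,0,0.25,-0.15,2.3,0.8,0,0,0,0.25,-0.15,2.3,0.8]
}}

```text
clock: 16.93
ee_pos: [0.6273, -0.076, 0.1752]
ee_rot: [-0.001, 1.0, -0.0, -0.0]
contact_force: [-0.1, 0.3, -0.5]
width: 0.187
```

```bash
python3 look.py s13 .0547;python3 look.py - .0547; python3 -c "
from h import *
print(plane('s12',258.35,187.55,.114))"
```

```text
pos [ 0.6273  -0.07603  0.17521] rot [-1.1e-03  1.0e+00 -2.0e-04 -2.0e-04] F [-0.11  0.35 -0.46] M [ 0.021 -0.013 -0.028] w 17.4 tipz 0.1205 16.9333
tip pred [258.69856117 186.29061698]
223 146
pos [ 0.62763 -0.07635  0.17568] rot [-1.e-03  1.e+00 -5.e-04  2.e-04] F [-0.18 -0.79 -1.55] M [ 0.03  -0.016 -0.003] w 17.3 tipz 0.121 16.9833
[ 0.62922176 -0.07718644  0.114     ]
```

View pics/s13c.png

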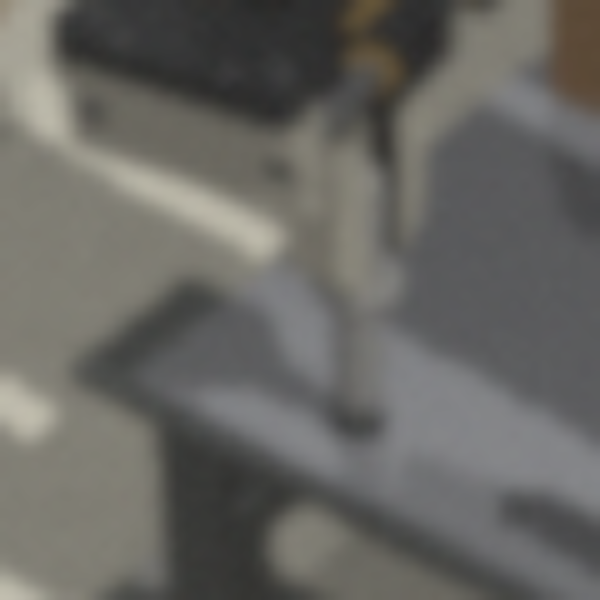

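Emit:
{"op": "play_rows", "data": {
  "motion": [0,0,0,0.04,0.06,0.4,0.8,0,0,0,0.04,0.06,0.8,0.8,0,0,0,0.04,0.06,1.2,0.8,0,0,0,0.04,0.06,1.2,0.8,0,0,0,0.04,0.06,1.2,0.8]
}}

```text
clock: 17.4
ee_pos: [0.6278, -0.0769, 0.1634]
ee_rot: [-0.001, 1.0, -0.001, -0.0]
contact_force: [-0.1, 0.4, -0.8]
width: 0.187
```

```bash
python3 look.py - .0547
```

```text
pos [ 0.62783 -0.07695  0.16336] rot [-1.e-03  1.e+00 -5.e-04 -1.e-04] F [-0.15  0.44 -0.83] M [ 0.05   0.007 -0.058] w 17.4 tipz 0.1087 17.4
```

Emit:
{"op": "play_rows", "data": {
  "motion": [0,0,0,0,0,0.15,0.8,0,0,0,0,0,0.3,0.8,0,0,0,0,0,0.45,0.8,0,0,0,0,0,0.45,0.8]
}}

```text
clock: 17.73
ee_pos: [0.6277, -0.077, 0.1585]
ee_rot: [-0.001, 1.0, -0.001, -0.0]
contact_force: [0.4, 0.3, -1.6]
width: 0.186
```

```bash
python3 look.py - .0547
```

```text
pos [ 0.62767 -0.07697  0.15855] rot [-1.1e-03  1.0e+00 -6.0e-04 -3.0e-04] F [ 0.41  0.26 -1.62] M [-0.021 -0.025  0.001] w 17.3 tipz 0.1038 17.7333
```

Shoulder is past the shelf top with no force, so I'm continuing down.

Emit:
{"op": "play_rows", "data": {
  "motion": [0,0,0,0,0,0.2,0.8,0,0,0,0,0,0.4,0.8,0,0,0,0,0,0.6,0.8,0,0,0,0,0,0.6,0.8]
}}

```text
clock: 18.07
ee_pos: [0.6274, -0.077, 0.152]
ee_rot: [-0.001, 1.0, -0.001, -0.001]
contact_force: [0.2, 0.1, -1.8]
width: 0.188
```

```bash
python3 look.py - .0547
```

```text
pos [ 0.62741 -0.07696  0.15204] rot [-1.1e-03  1.0e+00 -5.0e-04 -6.0e-04] F [ 0.16  0.11 -1.85] M [-0.027  0.046 -0.009] w 17.4 tipz 0.0973 18.0667
```

Emit:
{"op": "play_rows", "data": {
  "motion": [0,0,0,0.03,0,0.3,0.8,0,0,0,0.03,0,0.6,0.8,0,0,0,0.03,0,0.9,0.8,0,0,0,0.03,0,1.2,0.8,0,0,0,0.03,0,1.2,0.8]
}}

```text
clock: 18.48
ee_pos: [0.6274, -0.0769, 0.1393]
ee_rot: [-0.001, 1.0, -0.001, -0.001]
contact_force: [-0.5, -0.2, -0.5]
width: 0.182
```

```bash
python3 look.py - .0547
```

```text
pos [ 0.62735 -0.07694  0.13927] rot [-1.1e-03  1.0e+00 -5.0e-04 -1.1e-03] F [-0.45 -0.23 -0.49] M [-0.005  0.021  0.003] w 17.0 tipz 0.0846 18.4833
```

Emit:
{"op": "play_rows", "data": {
  "motion": [0,0,0,0.03,0,0.3,0.8,0,0,0,0.03,0,0.6,0.8,0,0,0,0.03,0,0.9,0.8,0,0,0,0.03,0,1.2,0.8,0,0,0,0.03,0,1.35,0.8,0,0,0,0.03,0,1.35,0.8]
}}

```text
clock: 18.98
ee_pos: [0.6274, -0.0769, 0.1253]
ee_rot: [-0.001, 1.0, -0.0, -0.001]
contact_force: [-0.4, 0.3, -1.3]
width: 0.191
```

```bash
python3 look.py s14 .0547
```

```text
pos [ 0.62739 -0.07686  0.12527] rot [-1.2e-03  1.0e+00 -5.0e-04 -1.5e-03] F [-0.44  0.27 -1.3 ] M [-0.038  0.024  0.016] w 17.8 tipz 0.0706 18.9833
tip pred [259.08549306 198.76526403]
224 158
```

View pics/s14c.png

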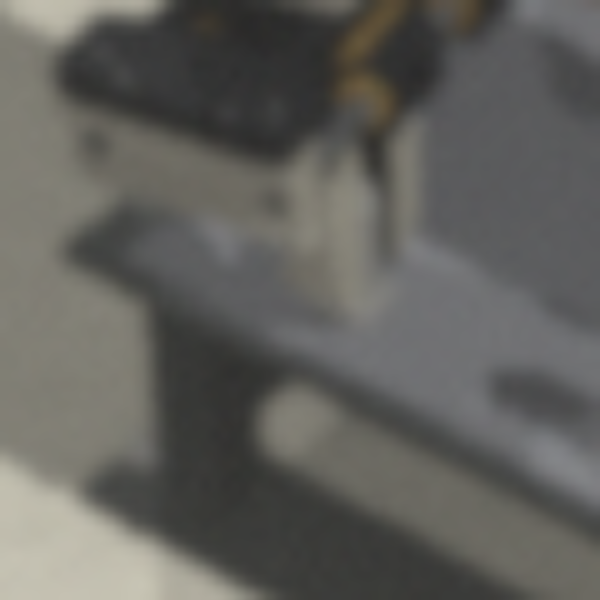

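Emit:
{"op": "play_rows", "data": {
  "motion": [0,0,0,0.02,0,0.1,0.8,0,0,0,0.02,0,0.17,0.8,0,0,0,0.02,0,0.22,0.8,0,0,0,0.02,0,0.22,0.8]
}}

```text
clock: 19.37
ee_pos: [0.6278, -0.0769, 0.1238]
ee_rot: [-0.001, 1.0, -0.001, -0.001]
contact_force: [-1.4, -0.6, 3.5]
width: 0.185
```

```bash
python3 look.py -  .0547
```

```text
pos [ 0.62782 -0.07687  0.12383] rot [-1.0e-03  1.0e+00 -5.0e-04 -1.1e-03] F [-1.42 -0.62  3.52] M [0.052 0.277 0.011] w 17.2 tipz 0.0691 19.3667
```

The pin's collar is on the shelf, with contact at the predicted height. I'm releasing and lifting.

Emit:
{"op": "play_rows", "data": {
  "motion": [0,0,0,0,0,0,0.8,0,0,0,0,0,0,2.5,0,0,0,0,0,0,4.5,0,0,0,0,0,0,4.5,0,0,0,0,0,0,4.5,0,0,0,0,0,-1,4.5,0,0,0,0,0,-4,4.5,0,0,0,0,0,-8,4.5,0,0,0,0,0,-12,4.5,0,0,0,0,0,-12,4.5,0,0,0,0,-4,-12,4.5,0,0,0,0,-8,-12,4.5]
}}

```text
clock: 20.37
ee_pos: [0.6287, 0.0007, 0.2455]
ee_rot: [-0.0, 1.0, -0.004, 0.0]
contact_force: [0.2, 0.9, -0.1]
width: 0.485
```

Emit:
{"op": "play_rows", "data": {
  "motion": [0,0,0,-5,-10,0,4.5,0,0,0,-5,-10,0,4.5,0,0,0,-5,-10,0,4.5,0,0,0,-5,-10,0,4.5]
}}

```text
clock: 20.7
ee_pos: [0.5766, 0.1079, 0.2468]
ee_rot: [-0.002, 1.0, 0.001, 0.0]
contact_force: [-0.7, 0.2, 0.7]
width: 0.482
```

Run:
```python
from h import *
grab("side","s15");grab("top","t15")
o=robot.get_obs();print(o["ee_pos"],o["ee_rot"],o["contact_force"],o["width"]*93,o["clock"])
crop("s15",215,140,335,240,6,"s15c");crop("t15",265,140,345,255,5,"t15c")
```

```text
[0.57917899 0.10220885 0.24635961] [-4.83405039e-04  9.99997281e-01 -2.19122791e-03  6.34747867e-04] [ 0.2479833  -0.99402845 -0.08294135] 44.93807469247582 20.8
```

View pics/s15c.png

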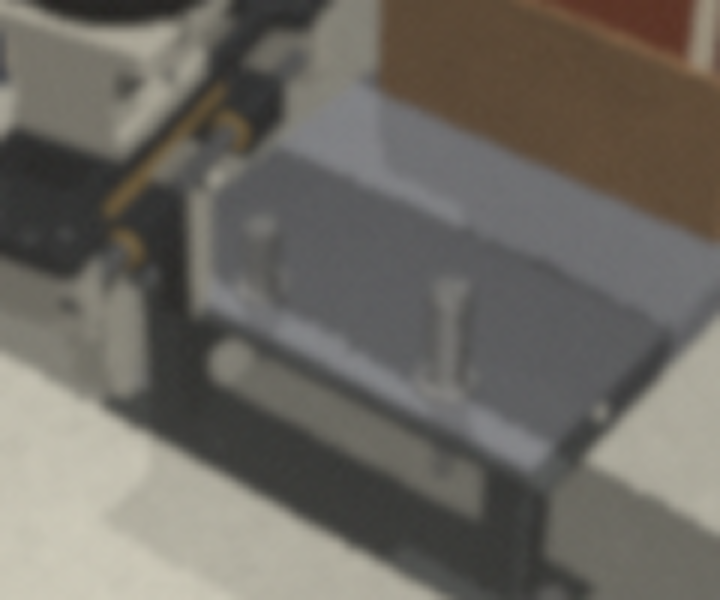

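View pics/t15c.png

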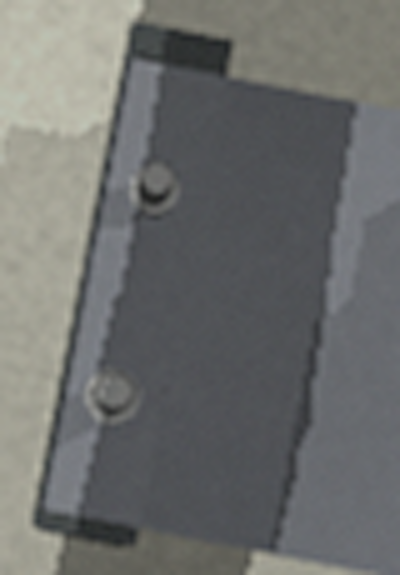

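Both stand upright with their collars on the shelf: the pin at (155,186) and the drift at (112,393) in the top crop. Next I fetch the drift.

Emit:
{"op": "play_rows", "data": {
  "motion": [0,0,-0.004,-1.5,4,0,4.5,0,0,-0.004,-3,8,0,4.5,0,0,-0.004,-4.5,12,0,4.5,0,0,-0.004,-6,16,0,4.5,0,0,-0.004,-6,16,0,4.5,0,0,-0.004,-6,16,0,4.5,0,0,-0.004,-6,16,0,4.5]
}}

```text
clock: 21.38
ee_pos: [0.519, -0.0586, 0.2465]
ee_rot: [-0.001, 1.0, -0.002, 0.001]
contact_force: [0.0, -0.3, 0.1]
width: 0.485
```

```bash
python3 look.py -
```

```text
pos [ 0.51904 -0.05857  0.24647] rot [-5.0e-04  1.0e+00 -1.5e-03  1.1e-03] F [ 0.04 -0.3   0.08] M [ 0.042  0.017 -0.002] w 45.1 tipz 0.1702 21.3833
```

Emit:
{"op": "play_rows", "data": {
  "motion": [0,0,0,0,-0.05,3,4.5,0,0,0,0,-0.05,6,4.5,0,0,0,0,-0.05,9,4.5,0,0,0,0,-0.05,11,4.5,0,0,0,0,-0.05,11.5,4.5,0,0,0,0,-0.05,11.5,4.5,0,0,0,0,-0.05,11.5,2.5,0,0,0,0,-0.05,11.5,1,0,0,0,0,-0.05,11.5,1,0,0,0,0,-0.05,11.5,1,0,0,0,0,-0.05,11.5,1]
}}

```text
clock: 22.3
ee_pos: [0.5198, -0.0581, 0.1324]
ee_rot: [-0.0, 1.0, -0.002, 0.002]
contact_force: [0.1, 0.3, 6.2]
width: 0.21
```

```bash
python3 look.py -
```

```text
pos [ 0.51981 -0.05809  0.1324 ] rot [-4.0e-04  1.0e+00 -1.7e-03  1.9e-03] F [0.05 0.32 6.17] M [0.078 0.181 0.021] w 19.5 tipz 0.0561 22.3
```

Emit:
{"op": "play_rows", "data": {
  "motion": [0,0,0,0,0,-0.3,1,0,0,0,0,0,-0.6,1,0,0,0,0,0,-1,1,0,0,0,0,0,-1,1]
}}

```text
clock: 22.63
ee_pos: [0.5198, -0.0582, 0.1431]
ee_rot: [-0.0, 1.0, -0.002, 0.002]
contact_force: [-0.4, -0.2, 0.4]
width: 0.209
```

```bash
python3 look.py -
```

```text
pos [ 0.5198  -0.05825  0.14312] rot [-3.0e-04  1.0e+00 -1.8e-03  2.1e-03] F [-0.43 -0.17  0.36] M [-0.032  0.154 -0.002] w 19.4 tipz 0.0668 22.6333
```

Emit:
{"op": "play_rows", "data": {
  "motion": [0,0,0,0,0,-0.7,1,0,0,0,0,0,-1.5,1,0,0,0,0,0,-2.5,1,0,0,0,0,0,-3.5,1,0,0,0,0,0,-3.5,1]
}}

```text
clock: 23.05
ee_pos: [0.5207, -0.0582, 0.1806]
ee_rot: [-0.0, 1.0, -0.002, 0.004]
contact_force: [-0.5, -0.2, -0.2]
width: 0.211
```

```bash
python3 look.py s16
```

```text
pos [ 0.52072 -0.05822  0.18063] rot [-1.0e-04  1.0e+00 -1.9e-03  3.8e-03] F [-0.54 -0.16 -0.19] M [ 0.042 -0.018 -0.027] w 19.6 tipz 0.1043 23.05
tip pred [288.81567166 205.84647607]
253 165
```

View pics/s16c.png

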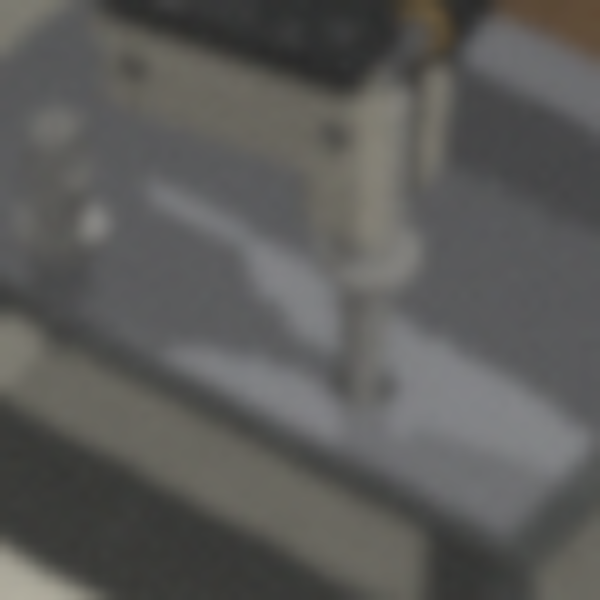

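Emit:
{"op": "play_rows", "data": {
  "motion": [0,0,0,0,0,-2,1,0,0,0,0,0,-4.5,1,0,0,0,0,-1,-5,1,0,0,0,0.1,-5,-5,1,0,0,0,0.1,-9,-5,1,0,0,0,0.2,-13,-5,1,0,0,0,0.3,-17,-5,1,0,0,0,0.3,-21,-5,1,0,0,0,0.3,-24,-5,1,0,0,0,0.3,-25.2,-5,1,0,0,0,0.3,-25.2,-5,1,0,0,0,0.3,-25.2,-5,1]
}}

```text
clock: 24.1
ee_pos: [0.5235, 0.1937, 0.229]
ee_rot: [0.0, 1.0, -0.001, 0.003]
contact_force: [0.5, 0.0, -2.1]
width: 0.21
```

```bash
python3 look.py s17 .0784; python3 look.py - .0784; python3 -c "
from h import *
print(proj('s17',[.5232,.1937,.085]))"
```

```text
pos [0.52348 0.19371 0.22905] rot [ 3.0e-04  1.0e+00 -1.3e-03  2.9e-03] F [ 0.54  0.04 -2.11] M [-0.065 -0.031 -0.021] w 19.5 tipz 0.1506 24.1
tip pred [241.73320049 256.68413679]
206 216
pos [0.5237  0.19241 0.22911] rot [ 5.0e-04  1.0e+00 -2.2e-03  2.9e-03] F [ 0.04 -0.23 -1.43] M [ 0.072  0.027 -0.016] w 19.6 tipz 0.1507 24.15
[243.08496409 273.71297437]
```

View pics/s17c.png

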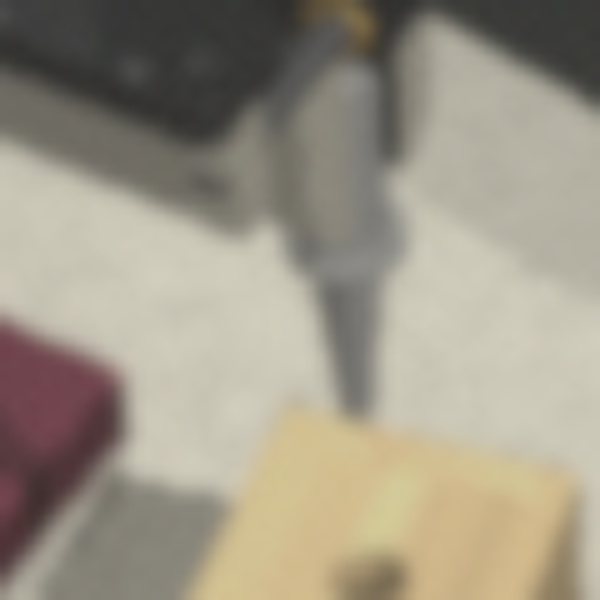

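Emit:
{"op": "play_rows", "data": {
  "motion": [0,0,0,0.03,-0.13,2,1,0,0,0,0.03,-0.13,4,1,0,0,0,0.03,-0.13,5.5,1,0,0,0,0.03,-0.13,5.5,1,0,0,0,0.03,-0.13,5.5,1]
}}

```text
clock: 24.57
ee_pos: [0.5242, 0.1917, 0.1737]
ee_rot: [0.001, 1.0, -0.003, 0.002]
contact_force: [-0.5, 0.3, -1.2]
width: 0.207
```

```bash
python3 look.py s18 .0784; python3 look.py - .0784
```

```text
pos [0.52421 0.19172 0.1737 ] rot [ 0.0012  1.     -0.0033  0.0021] F [-0.45  0.34 -1.16] M [0.031 0.008 0.018] w 19.2 tipz 0.0953 24.5667
tip pred [242.94988008 270.42140618]
207 230
pos [0.52467 0.19237 0.17448] rot [ 8.0e-04  1.0e+00 -3.2e-03  2.9e-03] F [ 0.31  0.79 -1.19] M [ 0.076 -0.005 -0.035] w 19.0 tipz 0.0961 24.6167
```

View pics/s18c.png

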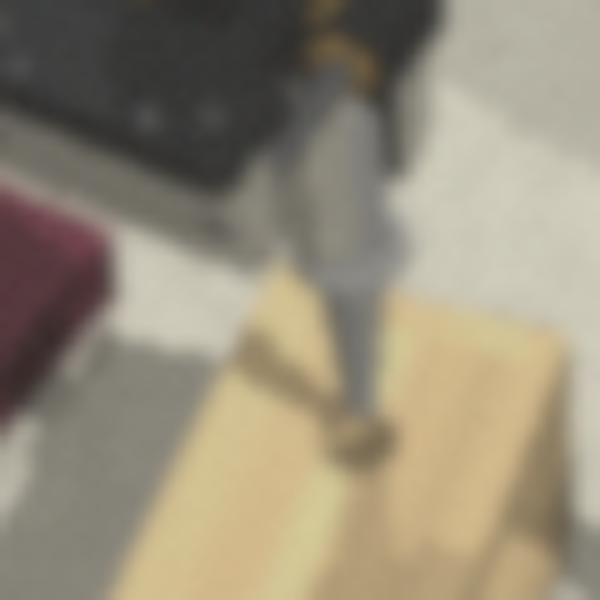

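Emit:
{"op": "play_rows", "data": {
  "motion": [0,0,-0.006,-0.05,-0.1,0.8,1,0,0,-0.006,-0.05,-0.1,1.4,1,0,0,-0.006,-0.05,-0.1,2,1,0,0,-0.006,-0.05,-0.1,2,1,0,0,-0.006,-0.05,-0.1,2,1]
}}

```text
clock: 25.03
ee_pos: [0.5241, 0.1933, 0.1541]
ee_rot: [0.001, 1.0, -0.0, 0.003]
contact_force: [-0.0, 0.5, -2.5]
width: 0.21
```

```bash
python3 look.py - .0784
```

```text
pos [0.52407 0.19331 0.15414] rot [ 9.0e-04  1.0e+00 -1.0e-04  2.5e-03] F [-0.01  0.48 -2.47] M [0.002 0.031 0.061] w 19.5 tipz 0.0757 25.0333
```

Emit:
{"op": "play_rows", "data": {
  "motion": [0,0,0,0,-0.04,0.5,1,0,0,0,0,-0.04,1,1,0,0,0,0,-0.04,1.5,1,0,0,0,0,-0.04,2,1,0,0,0,0,-0.04,2.5,1,0,0,0,0,-0.04,3,1,0,0,0,0,-0.04,3,1]
}}

```text
clock: 25.62
ee_pos: [0.5237, 0.1935, 0.123]
ee_rot: [0.001, 1.0, -0.0, 0.002]
contact_force: [0.0, -0.6, -2.1]
width: 0.208
```

```bash
python3 look.py - .0784
```

```text
pos [0.52374 0.19348 0.12301] rot [ 0.0012  1.     -0.      0.0018] F [ 0.01 -0.62 -2.12] M [ 0.015  0.028 -0.061] w 19.3 tipz 0.0446 25.6167
```

Emit:
{"op": "play_rows", "data": {
  "motion": [0,0,0,0.03,0,0.5,1,0,0,0,0.03,0,1,1,0,0,0,0.03,0,1.4,1,0,0,0,0.03,0,1.7,1,0,0,0,0.03,0,1.9,1,0,0,0,0.03,0,1.9,1]
}}

```text
clock: 26.12
ee_pos: [0.524, 0.1934, 0.1037]
ee_rot: [0.001, 1.0, 0.0, 0.002]
contact_force: [0.1, 0.3, -2.7]
width: 0.209
```

```bash
python3 look.py s19 .0784
```

```text
pos [0.52404 0.19343 0.10374] rot [1.3e-03 1.0e+00 1.0e-04 1.7e-03] F [ 0.1   0.27 -2.74] M [ 0.022 -0.006  0.007] w 19.4 tipz 0.0253 26.1167
tip pred [243.88830823 287.61236438]
208 247
```

View pics/s19c.png

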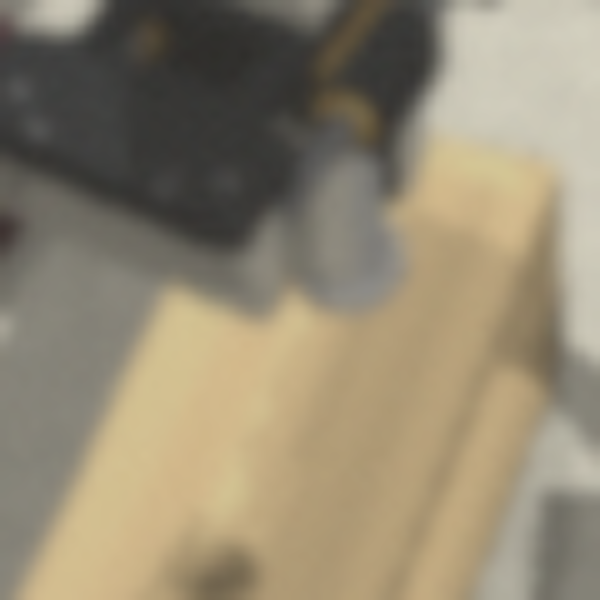

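Nearly home. I press slightly until contact, then open and lift.

Emit:
{"op": "play_rows", "data": {
  "motion": [0,0,0,0,0,0.06,1,0,0,0,0,0,0.06,1,0,0,0,0,0,0.06,2.5,0,0,0,0,0,0.06,5,0,0,0,0,0,0,5,0,0,0,0,0,0,5,0,0,0,0,0,-1,5,0,0,0,0,0,-4,5,0,0,0,0,0,-8,5,0,0,0,0,0,-12,5,0,0,0,0,0,-16,5,0,0,0,0,0,-16,5]
}}

```text
clock: 27.17
ee_pos: [0.5261, 0.1958, 0.272]
ee_rot: [-0.001, 1.0, 0.0, 0.007]
contact_force: [0.9, 0.6, 0.1]
width: 0.536
```

Emit:
{"op": "play_rows", "data": {
  "motion": [0,0,0,-4,4,0,5,0,0,0,-4,8,0,5,0,0,0,-4,10,0,5,0,0,0,-4,10,0,5,0,0,0,-4,10,0,5,0,0,0,-4,10,0,5]
}}

```text
clock: 27.67
ee_pos: [0.4864, 0.0964, 0.2718]
ee_rot: [-0.001, 1.0, 0.0, 0.007]
contact_force: [0.4, 0.4, -0.4]
width: 0.536
```

Run:
```python
from h import *
grab("side","s20");grab("top","t20")
o=robot.get_obs();print(o["ee_pos"],o["contact_force"],o["dq"].round(3),o["clock"])
a,_,_=load("s20");A=cv2.resize(a[150:330,190:330],None,fx=3.3,fy=3.3,interpolation=cv2.INTER_CUBIC)
cv2.imwrite("pics/s20c.png",A[:,:,::-1])
```

```text
[0.48634051 0.09716242 0.27146282] [-1.08684271  0.44827292  0.0664641 ] [-0.006  0.003  0.003 -0.     0.002 -0.     0.002] 27.7667
```

View pics/s20c.png

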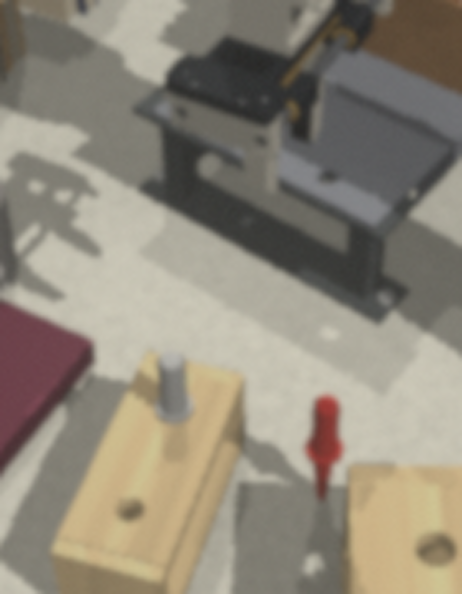

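View pics/t20.png

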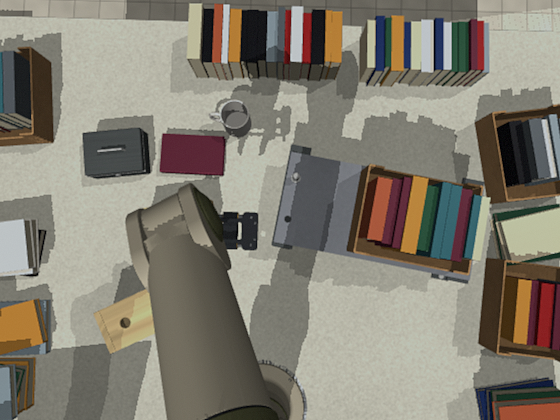

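Run:
```python
from h import *
crop("t20",270,145,330,235,6,"t20c")
```

```text
(no output)
```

View pics/t20c.png

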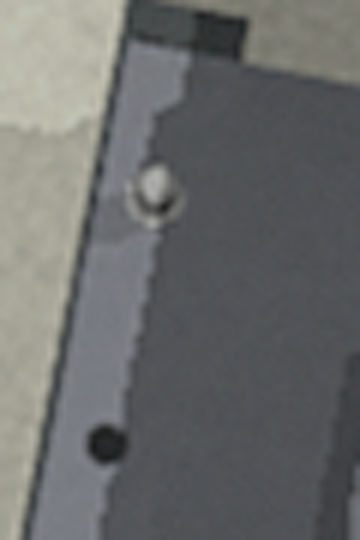

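The pin is seated in the back hole at crop (155,190), and the front hole at (107,443) is dark and aligned. The drift hangs in the rack with its top at side pixel (242,260), within about 1 px of where it started. The hand is clear of everything, so I'm handing in.

```bash
python3 -c "
from station import robot
print(robot.hand_in())"
```

```text
the job is handed in; nothing more can be done
None
```

The job is done and handed in at about 28 s of the 72 s allowed. The station reports no verdict.

- **Drift in:** I worked it down through the front holes by feel until the collar seated. The measured wrist force was about 6–8 N on the way, rising to about 17 N as I pressed to confirm the seat.
- **Pin in:** With the drift still in, I put the pin into the back holes. It made contact within about 0.1 mm of the predicted height, at about 4 N.
- **Drift back:** I drew it out and stood it in the right-hand hole of the small rack, the one it came from.

**Last checks:** The final pictures show the pin upright with its collar on the shelf, and the empty front hole uniformly dark, so the holes are still in line. The drift's top is within about 1 px of where it began, and the hand is clear of everything. The book, mug and cash box look unmoved in the top view, though I did not measure them.

**Disagreements:**
- The two cameras differed by about 2 mm, so I relied on arm readings and views relative to the holes for the fits.
- When I closed on the pin, and again on the drift in the shelf, an upward force of about 5–6 N showed briefly. It went once each was lifted.

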